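Lever open the junction box with the screwdriver

TASK

The load-cell junction box on the bench has to be opened for wiring. Lever up its snap-shut hinged cover with the blade of the flat screwdriver, put in through the pry notch in the box's front wall, and swing the cover right back past upright to its stop. Then lay the screwdriver down flat on the bench without dropping it, and leave the spanner and the water bottle as they are.

Things in the scene. Friction and masses are not known exactly. Their poses are not given: they have to be found in the camera images.
- junction_box: Grey plastic enclosure screwed to the bench: 150 (x) by 180 (y) by 110 mm high with its cover shut, 212 wide over the lugs at its foot; black glands stick out 26 at the hinge side. Origin: centre of its underside; z up; -x is its front, facing roughly the robot; +x its hinge side. Rim at z = 100 mm. Inside it is free from z = 45 up.
- notch (a point): Centre of the mouth of the pry notch (marked by a short rib on the cover above it), on the outer face of the box's front wall (box frame x -75, y 0, z 96 mm); axes as the box's: a blade goes in along +x. A cut in the top of the 4 mm thick wall, 28 mm wide (y), 8 mm high: from its floor at z = 92 mm, the fulcrum for the blade, to the underside of the shut cover at z = 100 mm.
- hinge_mid (a point): Middle of the cover's hinge axis, at the box's rear top edge (box frame x 80, y 0, z 100 mm); axes as the box's; the hinge axis runs along y.
- cover (a joint): Angle of the cover, rad: 0 shut, grows as its front edge rises; 1.57 upright, stop at 1.83. Two sprung catches 35 mm either side of the notch hold it shut with about 10 N at the front edge and let go once that edge has risen about 6 mm. Then only the stiff hinge resists, some 2 N at the edge, and the cover stays wherever it is left.
- cover_edge (a point): Middle of the front lower edge of the cover, a flat grey plastic panel 148 mm (x) by 180 (y), 10 thick, 0.16 kg, flush with the box's walls. It moves with the cover; x points from this edge to the hinge axis, 155 mm away, and z out of the cover's upper face. The flat underside lies in the plane through the hinge axis.
- driver: Flat-blade screwdriver, loose on the bench, 0.13 kg, 180 mm long: black handle, steel shaft. Origin: the grip point on its axis, at its centre of mass; x along the axis towards the blade, z up as it lies (axis 15 mm up and level, blade flat level). Square handle 30 by 30 mm from x = -65 to +30 mm.
- driver_grip (a point): Grip point of the screwdriver, same point as its origin: half-way up the handle, 15 mm above the bench as it lies, 30 mm behind the handle's front end.
- driver_tip (a point): Middle of the end of the screwdriver's blade, on the axis, 115 mm ahead of the grip point; axes as the screwdriver's. The flat blade is 10 mm wide (y), 2 mm thick (z) and 36 mm long; behind it the round shaft is 6 mm thick.
- wrench: Bystander: a flat steel spanner lying on the bench, 170 mm long (x), 8 mm thick, open jaw at its +x end; origin at the centre of its underside. It lies on one side of the box and the screwdriver on the other, either way round.
- bottle: Bystander: full half-litre water bottle standing on the bench, 65 mm in diameter, 217 mm high; origin at the centre of its underside, z up.
There are look-alikes about, which are no part of the job. Of the things that look like the driver, the largest one is meant.

How it is judged:
By the outcome, as a careful person would: the job done as asked, in the order asked, and still so for the second after the job is handed in, with the robot touching nothing.
It also fails if it takes over 58 s, if anything falls off the work surface, if the arm or the gripper's body presses on something with over 40 N, if the wrist force passes 120 N, or if a joint passes its speed limit or range.

ROBOT

A 6-joint arm with a two-finger parallel gripper is mounted at the origin on the work surface. World frame = base frame: x ahead of the robot, y to its left, z up, the work surface at z = 0. Lengths are in m, angles in degrees, forces in N, time in s.
With the tool pointing down it reaches from about 0.35 to 0.875 m from the base axis. Payload 4.2 kg.
Tool frame: the origin (TCP) lies midway between the tips of the shut fingers; the grasp point (between the pads) lies 19 mm behind it; z points along the fingers, y is the direction in which the jaws open and shut (so a half turn about z gives the same grasp; the last joint's range is limited). The gripper opens to 87 mm and grips with 3 to 60 N. Pads are 19 mm wide; open, the fingers measure 117 mm over their backs; the gripper's body (75 mm by 190 mm) begins 51 mm behind the grasp point.
Start: joints at [89.989, 22.042, 0.453, 0, -68.411, -14.817], TCP at [0.16, 0.604, 0.223] pointing down, gripper open.
Joint ranges: [-179.83, 179.83], [-69.29, 118.12], [-61.27, 80.66], [-181.25, 117.63], [-171.15, -9.14], [-177.46, 177.46]. Speed limits (degrees/s): [159.86, 159.86, 180, 180, 180, 180].

INTERFACE

Orientations are given as a 3x3 rotation matrix whose columns are the frame's x, y, z axes.
In Python, from station import sense, capture, get_calibration, finish_job, spot_in, spot_point gives the robot as it stands.
- The arm moves only by the shell command python3 -m inch 'ROWS'. ROWS is JSON, a list of rows, each an object with "fingers": the finger opening in cm, from 0 to 8.7; "delta_pos": the shift along the tool's x, y, z in cm, a list of three; "spin": the turn about the tool's z in degrees. In form: [{"fingers": fingers, "delta_pos": [dx, dy, dz], "spin": spin}, ...]. A call has 1 to 20 rows; each row is the pose to reach, as a shift and turn from the pose commanded when the call began, along the tool's axes at that moment; what a row does not reach only later rows make up. A row lasts 1/10 s, in which the tool goes at most 50 mm and 8.59 degrees, less where a joint would pass 70% of its speed; a pose out of reach is approached as far as the arm can. A call with a gripper value outside its range is refused whole. The fingers move at their own pace and stop on an object; the grip force is fixed at half the most. Time passes only in rows, so rows that repeat a pose let the fingers close. It gives the time, the measured TCP pose, the force and the opening at its end, in the units of the state.
- sense(): the state, without advancing time (a new reading comes with each control period).
- capture(name): name is "side" or "top"; returns the picture (400x640x3 uint8, red, green, blue); there is no depth.
- get_calibration(name): a dict with "K" (3x3 intrinsics, pixels), "T" (4x4, takes a point from camera to world coordinates). Camera axes: x right, y up, looking along -z (the intrinsics and any distortion apply to the point x, -y, -z); pixel columns grow to the right and rows downward; lengths in m; the calibration is good to about 2 mm. A picture is of the moment at which its call begins. get_calibration takes no time and is no camera call.
- finish_job(): hands the job in, once; it reports no verdict.
Trained networks look in the newest picture that a camera, given by its name, has taken for a name from the list of things; names that differ only in an ending like _2 or _b are one class to them, and where a whole thing is asked for, a point or a joint stands for the part that bears it (a point fixed in the world has none). Each returns a list of dicts, best first, with "conf" (0 to 1); they miss things now and then, are a little off and sometimes report something else, mostly with a low value. They report only what shows in the picture. A call takes as long as a camera call. They do not tell look-alikes from the thing itself.
- spot_in(camera, target): "extent" ([left, top, right, bottom] as shares, 0 to 1, of the picture: columns of its width, rows of its height, round what is visible of it).
- spot_point(camera, target): "location" ([column, row] as shares, 0 to 1, of the picture: columns of its width, rows of its height: a listed point, or the origin of a listed thing).
The state is a dict: "time_s": time; "joints": joint angles; "joint_velocities": joint speeds; "effort": joint torques, N m; "tcp_pos": TCP position; "ee_rot": TCP orientation; "wrist_force": force on the tool from outside, world axes, zero at the start; "moment": the same for the moment, N m; "gripper_width": opening from 0.0 (shut) to 1.0 (fully open).
Only numpy, scipy, OpenCV 4.12 (cv2) and the standard library are available. Lean on these libraries where they do the work, as an engineer would, in place of code of your own. Each camera call takes 0.05 s, during which the arm holds its last target.

## Working session

There is one attempt and no reset: what is moved stays moved. The work goes in short steps, Python scripts to look and compute and a shell command to move; the robot and the scene stay as the last step left them, time stands still between calls to the robot, and variables do not carry over. Pictures are saved under pics/ and viewed, and the job is handed in when it is done.

```bash
ls; mkdir -p pics
python3 - <<'E'
from station import *
import cv2, numpy as np
s=sense(); print({k:np.round(v,3).tolist() for k,v in s.items()})
for c in("side","top"):
    im=capture(c); cv2.imwrite(f"pics/{c}0.png",cv2.cvtColor(im,cv2.COLOR_RGB2BGR))
    k=get_calibration(c); print(c,np.round(k["K"],1).tolist(),np.round(k["T"],3).tolist(),[x for x in k if x not in "KT"])
    for t in("junction_box","notch","hinge_mid","cover_edge","driver","driver_grip","driver_tip","wrench","bottle"):
        print(t,[(round(d["conf"],2),np.round(np.array(d["location"])*[640,400],1).tolist()) for d in spot_point(c,t)])
print(sense()["time_s"])
E
```

```text
pics
{'time_s': 0.0, 'joints': [89.988, 22.091, 0.379, -0.028, -68.41, -14.818], 'joint_velocities': [0.03, -0.025, -0.015, -0.052, -0.195, -0.082], 'effort': [0.002, -39.066, 18.741, 4.22, 0.011, -0.0], 'tcp_pos': [0.16, 0.604, 0.221], 'ee_rot': [[0.967, -0.256, -0.0], [-0.256, -0.967, -0.002], [0.0, 0.002, -1.0]], 'wrist_force': [-0.367, -0.558, 0.053], 'moment': [0.02, -0.017, 0.068], 'gripper_width': 1.005}
side [[424.9, 0.0, 325.1], [0.0, 424.9, 198.8], [0.0, 0.0, 1.0]] [[0.916, 0.267, -0.298, 0.166], [-0.4, 0.587, -0.703, -0.757], [-0.012, 0.764, 0.645, 0.808], [0.0, 0.0, 0.0, 1.0]] []
junction_box [(0.76, [381.1, 215.2])]
notch [(0.65, [365.8, 200.3])]
hinge_mid [(0.91, [412.2, 181.0])]
cover_edge [(0.74, [362.8, 200.4])]
driver [(0.8, [277.4, 359.1]), (0.71, [317.0, 286.7]), (0.67, [372.4, 326.3])]
driver_grip [(0.89, [370.0, 324.1]), (0.89, [312.7, 288.0]), (0.81, [274.6, 359.3])]
driver_tip [(0.84, [409.2, 298.0]), (0.8, [330.6, 263.5]), (0.72, [252.5, 393.6])]
wrench [(0.49, [275.1, 169.1])]
bottle [(0.93, [476.9, 316.4])]
top [[399.4, 0.0, 318.6], [0.0, 399.4, 195.2], [0.0, 0.0, 1.0]] [[-0.013, 0.998, -0.063, 0.421], [-1.0, -0.013, -0.001, -0.01], [-0.002, 0.063, 0.998, 1.201], [0.0, 0.0, 0.0, 1.0]] []
junction_box []
notch [(0.92, [325.3, 163.6])]
hinge_mid [(0.94, [311.4, 108.6])]
cover_edge [(0.59, [324.3, 161.3])]
driver [(0.67, [420.2, 279.9]), (0.66, [419.1, 209.5]), (0.45, [375.5, 232.0]), (0.2, [327.7, 164.2])]
driver_grip [(0.93, [422.1, 209.5]), (0.65, [375.5, 230.8]), (0.61, [418.3, 278.1])]
driver_tip [(0.89, [410.8, 170.2]), (0.57, [434.1, 296.0]), (0.48, [353.9, 214.0])]
wrench [(0.73, [209.0, 205.7])]
bottle [(0.66, [438.0, 130.0])]
1.0
```

View pics/side0.png

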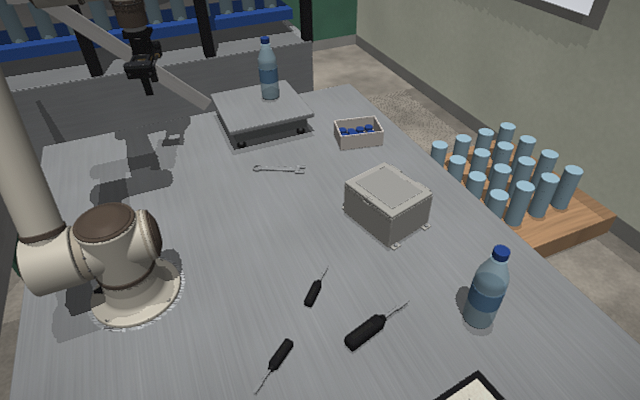

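View pics/top0.png

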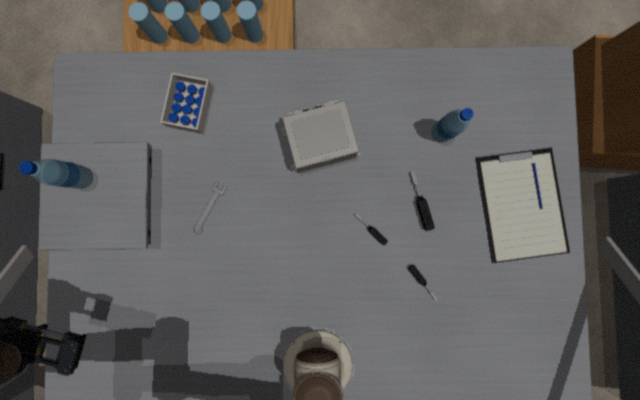

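Side view: the large screwdriver is at (368,328), with two smaller look-alikes at (315,290) and (277,358). The box is at (388,203), the bottle at (485,290), the spanner at (277,169). In the top view the same large driver is at (422,209), and the small ones are at (375,231) and (420,280). The driver I want is the biggest one, so I'll check it in a crop and triangulate.

```bash
cat > h.py <<'E'
from station import *
import cv2, numpy as np
def cal(c):
    k=get_calibration(c); return np.array(k["K"]),np.array(k["T"])
def proj(c,p):
    K,T=cal(c); q=np.linalg.inv(T)@np.r_[p,1]; q=np.array([q[0],-q[1],-q[2]]); u=K@q; return u[:2]/u[2]
def ray(c,uv):
    K,T=cal(c); d=np.linalg.inv(K)@np.r_[uv,1]; d=np.array([d[0],-d[1],-d[2]]); return T[:3,3],T[:3,:3]@d
def onz(c,uv,z):
    o,d=ray(c,uv); return o+d*(z-o[2])/d[2]
def tri(a,b):
    (o1,d1),(o2,d2)=ray("side",a),ray("top",b)
    A=np.c_[d1,-d2]; t=np.linalg.lstsq(A,o2-o1,rcond=None)[0]
    p,q=o1+t[0]*d1,o2+t[1]*d2; return (p+q)/2,np.linalg.norm(p-q)
def crop(c,box,name,s,marks=[]):
    im=cv2.cvtColor(capture(c),cv2.COLOR_RGB2BGR); x0,y0,x1,y1=box
    o=cv2.resize(im[y0:y1,x0:x1],None,fx=s,fy=s,interpolation=cv2.INTER_CUBIC)
    for p in marks:
        u=(proj(c,p)-[x0,y0]+0.5)*s; cv2.circle(o,tuple(int(v) for v in u),2,(0,0,255),-1)
    cv2.imwrite(f"pics/{name}.png",o)
E
python3 - <<'E'
from h import *
np.set_printoptions(precision=4,suppress=True)
for n,a,b,z in [("notch",(365.8,200.3),(325.3,163.6),.096),("hinge",(412.2,181),(311.4,108.6),.1),("grip",(370,324.1),(422.1,209.5),.015),("tip",(409.2,298),(410.8,170.2),.015),("edge",(362.8,200.4),(324.3,161.3),.1)]:
    print(n,tri(a,b),onz("side",a,z),onz("top",b,z))
print("bottle",onz("top",(438,130),0),onz("side",(476.9,316.4),0)); print("wrench",onz("top",(209,205.7),0))
print("small",onz("top",(375.5,230.8),.01),onz("top",(418,278),.01),onz("top",(353.9,214),.01))
crop("side",(300,240,430,380),"c1",5)
crop("top",(340,90,470,230),"c2",4)
E
```

```text
notch (array([ 0.583 , -0.0306,  0.098 ]), np.float64(0.008332570784890856)) [ 0.5883 -0.0297  0.096 ] [ 0.5794 -0.029   0.096 ]
hinge (array([0.7452, 0.0053, 0.0826]), np.float64(0.012469072131181804)) [ 0.7377 -0.0141  0.1   ] [0.7344 0.0078 0.1   ]
grip (array([ 0.451 , -0.3151,  0.0188]), np.float64(0.0024591300491414742)) [ 0.4535 -0.3133  0.015 ] [ 0.4499 -0.3155  0.015 ]
tip (array([ 0.5685, -0.2866,  0.0102]), np.float64(0.0006637775534546932)) [ 0.5664 -0.2895  0.015 ] [ 0.5676 -0.2853  0.015 ]
edge (array([ 0.5841, -0.0255,  0.0943]), np.float64(0.004225562810675993)) [ 0.5787 -0.0309  0.1   ] [ 0.5853 -0.0262  0.1   ]
bottle [ 0.6914 -0.3749  0.    ] [ 0.6836 -0.3838  0.    ]
wrench [0.4703 0.3211 0.    ]
small [ 0.3887 -0.1766  0.01  ] [ 0.2485 -0.2988  0.01  ] [ 0.4394 -0.1135  0.01  ]
```

Run:
```python
import cv2,numpy as np
a=cv2.imread('pics/c1.png');b=cv2.imread('pics/c2.png');
a=cv2.resize(a,(390,420));b=cv2.resize(b,(390,420));cv2.imwrite('pics/c12.png',np.hstack([a,b]))
```

```text
(no output)
```

View pics/c12.png

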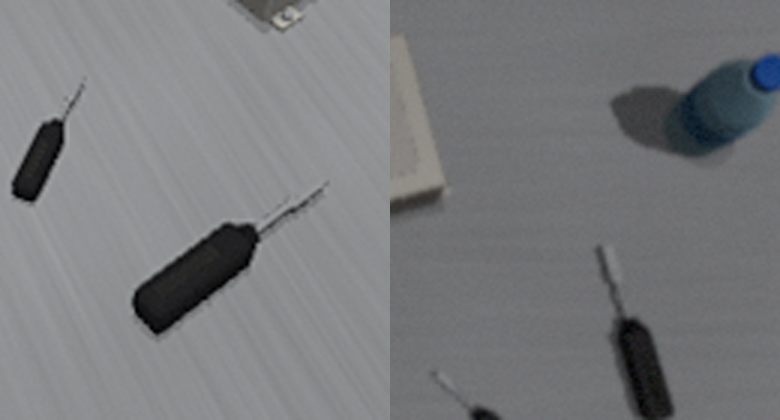

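The crop confirms the large black-handled driver, about 1.7 times the size of the small one beside it. Next I'll measure the box more accurately.

Run:
```python
from h import *
crop("top",(265,85,375,185),"b1",7)
crop("side",(330,150,445,260),"b2",5)
im=capture("top"); g=im.max(axis=2)
# driver handle mask
m=(g[180:240,395:445]<50).astype(np.uint8); n,l,st,ce=cv2.connectedComponentsWithStats(m)
i=1+np.argmax(st[1:,4]); ys,xs=np.nonzero(l==i); P=np.c_[xs+395.,ys+180.]; print(len(P),P.min(0),P.max(0))
r=cv2.minAreaRect(P.astype(np.float32)); print(r, onz("top",r[0],.02))
for p in cv2.boxPoints(r): print(onz("top",p,.02))
c=P.mean(0);v=np.linalg.eigh(np.cov((P-c).T))[1][:,1]; a,b=onz("top",c,.02),onz("top",c-20*v*np.sign(v[1]),.02);print(c,v,a,np.degrees(np.arctan2(*(b-a)[[1,0]])))
```

```text
358 [415. 196.] [433. 229.]
((423.64227294921875, 212.307373046875), (35.05644607543945, 11.015003204345703), 73.3007583618164) [ 0.44147868 -0.31855754  0.02      ]
[ 0.48685061 -0.28939916  0.02      ]
[ 0.49581762 -0.32089279  0.02      ]
[ 0.39632874 -0.34757326  0.02      ]
[ 0.38745482 -0.31623584  0.02      ]
[423.87150838 213.0698324 ] [0.31009785 0.95070465] [ 0.4392209  -0.31916654  0.02      ] 16.439790416125938
```

View pics/b1.png

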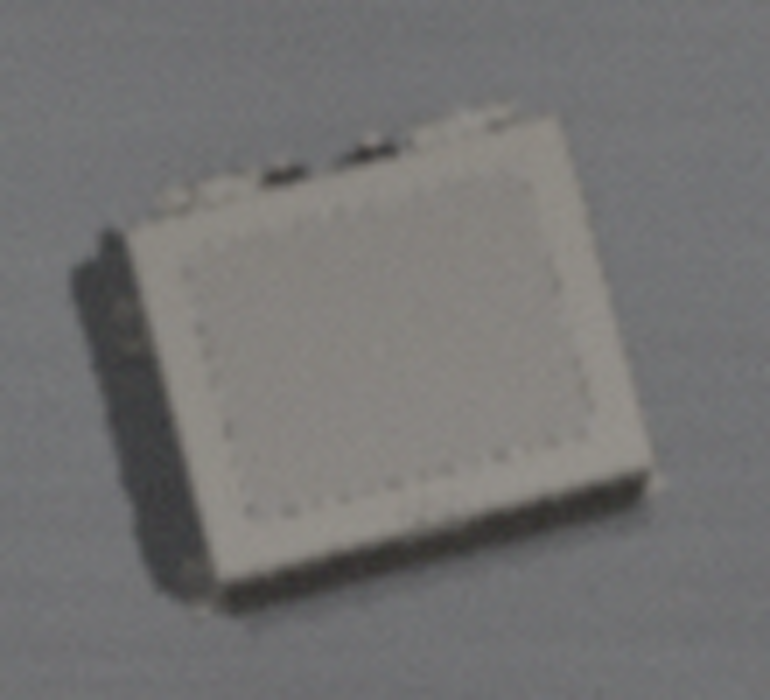

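View pics/b2.png

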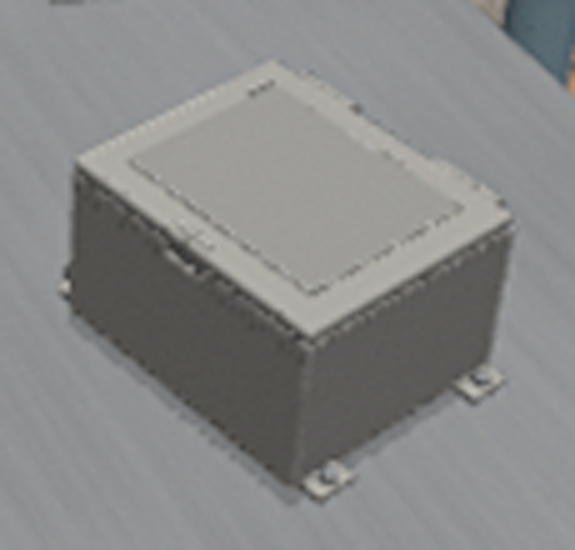

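Both crops show the box clearly. The pry notch is at about (367,201) in the side picture, on the face towards the robot. I'll fit the box pose to the cover-top corners in both cameras.

Run:
```python
from h import *
from scipy.optimize import least_squares
np.set_printoptions(precision=4,suppress=True)
L=[(-.075,.09,.11),(-.075,-.09,.11),(.073,-.09,.11),(.073,.09,.11)]
top=np.array([(215,588),(650,472),(558,118),(128,232)])/7.+[265,85]-.5
side=np.array([(78,160),(312,337),(513,215),(275,62)])/5.+[330,150]-.5
def W(p,l):
    c,s=np.cos(p[2]),np.sin(p[2]); return np.array([p[0]+c*l[0]-s*l[1],p[1]+s*l[0]+c*l[1],l[2]])
def f(p,w=(1,1)): return np.concatenate([w[0]*(proj("top",W(p,l))-t) for l,t in zip(L,top)]+[w[1]*(proj("side",W(p,l))-t) for l,t in zip(L,side)])
for w in((1,1),(1,0),(0,1)):
    r=least_squares(f,[.65,0,.3],args=(w,)); p=r.x
    print(w,p[:2],np.degrees(p[2]),"rms",np.sqrt(np.mean(r.fun**2)),"notch",W(p,(-.075,0,.096)),"hinge",W(p,(.08,0,.1)))
# driver in both: fit x,y,yaw with networks + handle ends
```

```text
(1, 1) [ 0.6593 -0.0166] 14.00301188117823 rms 0.7651179548982996 notch [ 0.5866 -0.0347  0.096 ] hinge [0.737  0.0028 0.1   ]
(1, 0) [ 0.6588 -0.0148] 13.841853926449208 rms 0.38975724410258017 notch [ 0.586  -0.0327  0.096 ] hinge [0.7365 0.0044 0.1   ]
(0, 1) [ 0.6588 -0.0196] 14.185017909273908 rms 0.3692933630405146 notch [ 0.5861 -0.038   0.096 ] hinge [ 0.7363 -0.      0.1   ]
```

```bash
python3 -m inch '[{"fingers":8.7,"delta_pos":[35.5,32.4,0],"spin":-30},{"fingers":8.7,"delta_pos":[35.5,32.4,0],"spin":-30},{"fingers":8.7,"delta_pos":[35.5,32.4,0],"spin":-30},{"fingers":8.7,"delta_pos":[35.5,32.4,0],"spin":-30},{"fingers":8.7,"delta_pos":[35.5,32.4,0],"spin":-30},{"fingers":8.7,"delta_pos":[35.5,32.4,0],"spin":-30},{"fingers":8.7,"delta_pos":[35.5,32.4,0],"spin":-30},{"fingers":8.7,"delta_pos":[35.5,32.4,0],"spin":-30},{"fingers":8.7,"delta_pos":[35.5,32.4,0],"spin":-30},{"fingers":8.7,"delta_pos":[52.1,81.3,6],"spin":-30},{"fingers":8.7,"delta_pos":[52.1,81.3,12],"spin":-30},{"fingers":8.7,"delta_pos":[52.1,81.3,12],"spin":-30},{"fingers":8.7,"delta_pos":[52.1,81.3,12],"spin":-30},{"fingers":8.7,"delta_pos":[52.1,81.3,12],"spin":-30},{"fingers":8.7,"delta_pos":[52.1,81.3,12],"spin":-30},{"fingers":8.7,"delta_pos":[52.1,81.3,12],"spin":-30},{"fingers":8.7,"delta_pos":[52.1,81.3,12],"spin":-30},{"fingers":8.7,"delta_pos":[52.1,81.3,12],"spin":-30},{"fingers":8.7,"delta_pos":[52.1,81.3,12],"spin":-30},{"fingers":8.7,"delta_pos":[52.1,81.3,12],"spin":-30}]'
```

```text
time_s: 3.25
tcp_pos: [0.455, -0.3107, 0.1039]
ee_rot: [[0.965, 0.262, 0.001], [0.262, -0.965, -0.0], [0.001, 0.001, -1.0]]
wrist_force: [1.3, -0.1, 0.8]
gripper_width: 0.999
```

```bash
python3 -m inch '[{"fingers":8.7,"delta_pos":[0,0,0],"spin":0},{"fingers":8.7,"delta_pos":[0,0,0],"spin":0}]'
python3 - <<'E'
from h import *
s=sense();p=np.array(s["tcp_pos"]);R=np.array(s["ee_rot"])
print(s["tcp_pos"])
crop("side",(300,240,430,380),"g1",5,[p])
crop("top",(340,90,470,230),"g2",4)
a=cv2.resize(cv2.imread('pics/g1.png'),(390,420));b=cv2.resize(cv2.imread('pics/g2.png'),(390,420));cv2.imwrite('pics/g12.png',np.hstack([a,b]))
E
```

```text
time_s: 3.45
tcp_pos: [0.4543, -0.3095, 0.1033]
ee_rot: [[0.966, 0.259, -0.001], [0.259, -0.966, 0.001], [-0.001, -0.001, -1.0]]
wrist_force: [-0.9, 0.0, -0.1]
gripper_width: 1.0
[ 0.45425671 -0.3094513   0.10332557]
```

View pics/g12.png

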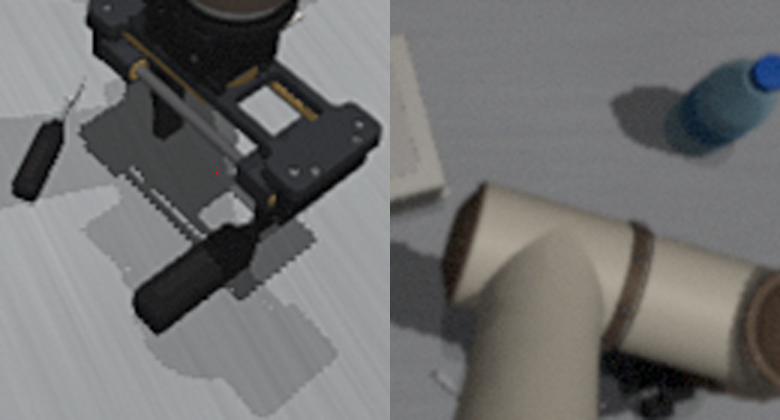

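The gripper is above and aligned with the driver handle, jaws straddling it. I'll descend, with a small sideways correction.

```bash
python3 -m inch '[{"fingers":8.7,"delta_pos":[0.1,0.6,5],"spin":0},{"fingers":8.7,"delta_pos":[0.1,0.6,9],"spin":0},{"fingers":8.7,"delta_pos":[0.1,0.6,9.8],"spin":0},{"fingers":8.7,"delta_pos":[0.1,0.6,9.8],"spin":0},{"fingers":8.7,"delta_pos":[0.1,0.6,9.8],"spin":0}]'
python3 - <<'E'
from h import *
s=sense();p=np.array(s["tcp_pos"]);R=np.array(s["ee_rot"])
print(s["tcp_pos"],s["wrist_force"])
crop("side",(310,240,440,380),"g3",4,[p-.019*R[:,2]])
E
```

```text
time_s: 4.05
tcp_pos: [0.4592, -0.3139, 0.0082]
ee_rot: [[0.965, 0.264, 0.003], [0.264, -0.965, -0.002], [0.003, 0.002, -1.0]]
wrist_force: [0.2, -0.8, 0.6]
gripper_width: 1.0
[ 0.45923615 -0.31390216  0.00820498] [ 0.20791648 -0.83641091  0.59145216]
```

View pics/g3.png

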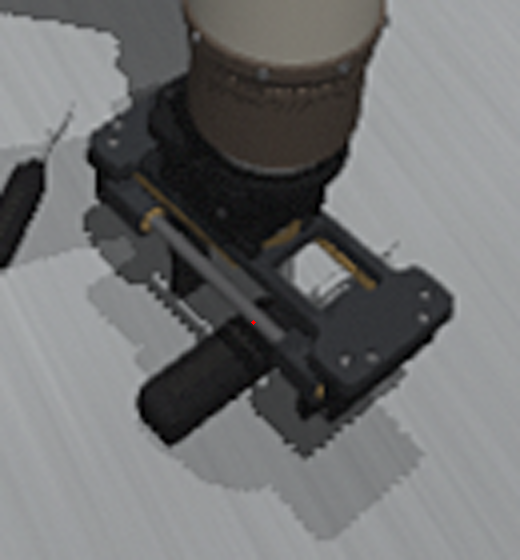

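```bash
python3 -m inch '[{"fingers":8.7,"delta_pos":[-0.2,0,0.2],"spin":0},{"fingers":2.5,"delta_pos":[-0.2,0,0.2],"spin":0},{"fingers":2.5,"delta_pos":[-0.2,0,0.2],"spin":0},{"fingers":2.5,"delta_pos":[-0.2,0,0.2],"spin":0},{"fingers":2.5,"delta_pos":[-0.2,0,0.2],"spin":0},{"fingers":2.5,"delta_pos":[-0.2,0,0.2],"spin":0},{"fingers":2.5,"delta_pos":[-0.2,0,0.2],"spin":0},{"fingers":2.5,"delta_pos":[-0.2,0,0.2],"spin":0}]'
```

```text
time_s: 4.9
tcp_pos: [0.4555, -0.3145, 0.004]
ee_rot: [[0.965, 0.262, -0.0], [0.262, -0.965, 0.0], [-0.0, -0.0, -1.0]]
wrist_force: [0.1, 0.3, -0.2]
gripper_width: 0.451
```

```bash
python3 -m inch '[{"fingers":2.5,"delta_pos":[0,0,0],"spin":0},{"fingers":2.5,"delta_pos":[0,0,0],"spin":0},{"fingers":2.5,"delta_pos":[0,0,0],"spin":0},{"fingers":2.5,"delta_pos":[0,0,0],"spin":0}]'
```

```text
time_s: 5.3
tcp_pos: [0.4556, -0.3145, 0.0041]
ee_rot: [[0.965, 0.262, 0.0], [0.262, -0.965, -0.0], [0.0, 0.0, -1.0]]
wrist_force: [0.3, 0.1, -0.9]
gripper_width: 0.342
```

Gripped at 29.8 mm opening, which matches the 30 mm handle. Next I'll lift it and bring the blade in front of the notch.

```bash
python3 -m inch '[{"fingers":2.5,"delta_pos":[0,0,-4],"spin":0},{"fingers":2.5,"delta_pos":[0,0,-8.1],"spin":0},{"fingers":2.5,"delta_pos":[0,-4,-8.1],"spin":1.2},{"fingers":2.5,"delta_pos":[5.4,-23.9,-8.1],"spin":1.2},{"fingers":2.5,"delta_pos":[5.4,-23.9,-8.1],"spin":1.2},{"fingers":2.5,"delta_pos":[5.4,-23.9,-8.1],"spin":1.2},{"fingers":2.5,"delta_pos":[5.4,-23.9,-8.1],"spin":1.2},{"fingers":2.5,"delta_pos":[5.4,-23.9,-8.1],"spin":1.2},{"fingers":2.5,"delta_pos":[5.4,-23.9,-8.1],"spin":1.2},{"fingers":2.5,"delta_pos":[5.4,-23.9,-8.1],"spin":1.2},{"fingers":2.5,"delta_pos":[5.4,-23.9,-8.1],"spin":1.2},{"fingers":2.5,"delta_pos":[5.4,-23.9,-8.1],"spin":1.2},{"fingers":2.5,"delta_pos":[5.4,-23.9,-8.1],"spin":1.2}]'
python3 - <<'E'
from h import *
s=sense();p=np.array(s["tcp_pos"]);R=np.array(s["ee_rot"])
print(p,R.round(3).tolist(),s["wrist_force"])
tip=p-.011*R[:,2]+.115*R[:,0]; n=np.array([.5862,-.035,.096])
print("tip exp",tip)
for c,b,k in(("side",(310,150,410,260),5),("top",(280,120,380,230),5)):
    crop(c,b,"i_"+c,k,[tip,n])
    print(c,[(round(d["conf"],2),np.round(np.array(d["location"])*[640,400],1).tolist()) for d in spot_point(c,"driver_tip")][:3],proj(c,tip))
a=cv2.imread('pics/i_side.png');b=cv2.imread('pics/i_top.png');a=cv2.resize(a,(400,440));b=cv2.resize(b,(400,440));cv2.imwrite('pics/i.png',np.hstack([a,b]))
E
```

```text
time_s: 6.6
tcp_pos: [0.4449, -0.0707, 0.0849]
ee_rot: [[0.971, 0.239, -0.0], [0.239, -0.971, -0.0], [-0.0, -0.0, -1.0]]
wrist_force: [0.3, 0.5, -1.0]
gripper_width: 0.338
[ 0.44487257 -0.07070621  0.084942  ] [[0.971, 0.239, -0.0], [0.239, -0.971, -0.0], [-0.0, -0.0, -1.0]] [ 0.34482296  0.53746167 -1.02894792]
tip exp [ 0.55653316 -0.04317468  0.09589315]
side [(0.71, [330.1, 269.0]), (0.62, [253.1, 393.7]), (0.38, [384.0, 216.6])] [357.1936778  206.82138765]
top [(0.72, [313.7, 106.1]), (0.63, [328.8, 173.7]), (0.57, [438.5, 298.1])] [330.51423015 171.6872681 ]
```

View pics/i.png

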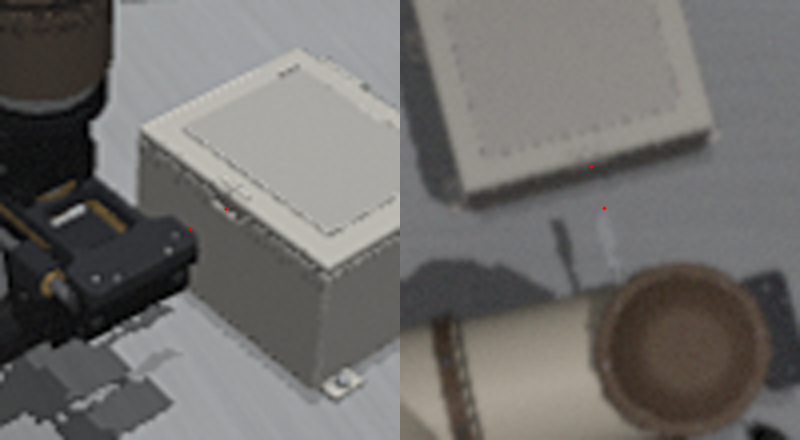

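In the top view the blade tip, near (330,172), lies within a pixel or so of the prediction and on the line to the notch. The side view is blocked by the gripper. I'll insert and watch the force.

```bash
python3 -m inch '[{"fingers":2.5,"delta_pos":[1.5,0,0],"spin":0},{"fingers":2.5,"delta_pos":[2.5,0,0],"spin":0},{"fingers":2.5,"delta_pos":[3.5,0,0],"spin":0},{"fingers":2.5,"delta_pos":[4,0,0],"spin":0},{"fingers":2.5,"delta_pos":[4,0,0],"spin":0}]'
python3 - <<'E'
from h import *
s=sense();p=np.array(s["tcp_pos"]);R=np.array(s["ee_rot"])
tip=p-.011*R[:,2]+.115*R[:,0]; n=np.array([.5862,-.035,.096])
print("tip exp",tip,s["wrist_force"],s["moment"])
for c,b,k in(("side",(310,150,410,260),4),("top",(280,120,380,230),4)): crop(c,b,"j_"+c,k,[tip,n])
cv2.imwrite('pics/j.png',np.hstack([cv2.imread('pics/j_side.png'),cv2.imread('pics/j_top.png')]))
E
```

```text
time_s: 7.3
tcp_pos: [0.4845, -0.0599, 0.0849]
ee_rot: [[0.97, 0.242, -0.0], [0.242, -0.97, -0.0], [-0.0, 0.0, -1.0]]
wrist_force: [-0.0, 0.4, -1.4]
gripper_width: 0.342
tip exp [ 0.59607894 -0.03206897  0.09592857] [-0.01128     0.44321964 -1.38208118] [-0.00629726 -0.03326994  0.00826304]
```

View pics/j.png

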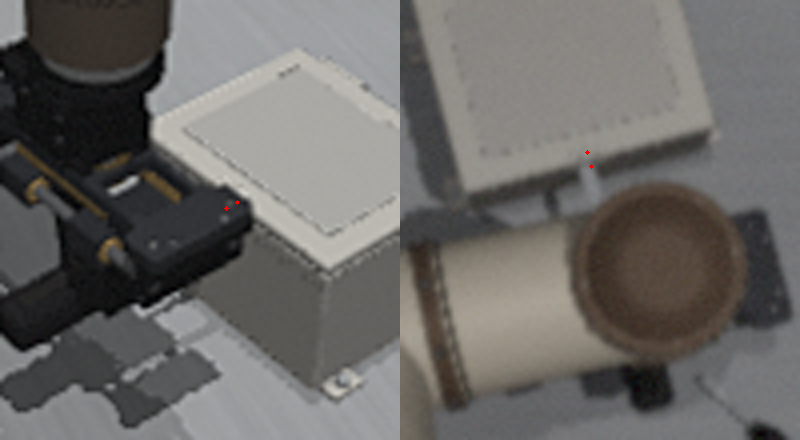

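The tip is about 10 mm into the notch with no contact force; the -1.4 N in z is the driver's weight. I'll go on to about 32 mm deep.

```bash
python3 -m inch '[{"fingers":2.5,"delta_pos":[1,0,0],"spin":0},{"fingers":2.5,"delta_pos":[2.2,0,0],"spin":0},{"fingers":2.5,"delta_pos":[2.2,0,0],"spin":0},{"fingers":2.5,"delta_pos":[2.2,0,0],"spin":0}]'; python3 -m inch '[{"fingers":2.5,"delta_pos":[0,0,0.3],"spin":0},{"fingers":2.5,"delta_pos":[0,0,0.6],"spin":0},{"fingers":2.5,"delta_pos":[0,0,0.9],"spin":0},{"fingers":2.5,"delta_pos":[0,0,0.9],"spin":0}]'
```

```text
time_s: 7.8
tcp_pos: [0.5055, -0.0546, 0.0849]
ee_rot: [[0.97, 0.241, -0.0], [0.241, -0.97, 0.0], [-0.0, -0.0, -1.0]]
wrist_force: [-0.1, 0.3, -0.8]
gripper_width: 0.346
time_s: 8.2
tcp_pos: [0.5053, -0.0546, 0.0761]
ee_rot: [[0.97, 0.242, 0.0], [0.242, -0.97, 0.0], [0.0, 0.0, -1.0]]
wrist_force: [-0.8, 0.9, 0.8]
gripper_width: 0.342
```

```bash
python3 -m inch '[{"fingers":2.5,"delta_pos":[0,0,0.4],"spin":0},{"fingers":2.5,"delta_pos":[0,0,0.8],"spin":0},{"fingers":2.5,"delta_pos":[0,0,1.2],"spin":0},{"fingers":2.5,"delta_pos":[0,0,1.2],"spin":0}]';  python3 - <<'E'
from h import *
s=sense();p=np.array(s["tcp_pos"]);print(s["moment"],s["wrist_force"])
for c,b,k in(("side",(310,150,410,260),4),("top",(280,120,380,230),4)): crop(c,b,"k_"+c,k)
cv2.imwrite('pics/k.png',np.hstack([cv2.imread('pics/k_side.png'),cv2.imread('pics/k_top.png')]))
E
```

```text
time_s: 8.6
tcp_pos: [0.5058, -0.0547, 0.0638]
ee_rot: [[0.97, 0.241, 0.001], [0.241, -0.97, -0.0], [0.001, 0.0, -1.0]]
wrist_force: [0.9, 1.2, 1.3]
gripper_width: 0.34
[ 0.17775464 -0.52205585  0.00310751] [0.90123391 1.17725678 1.28076557]
```

View pics/k.png

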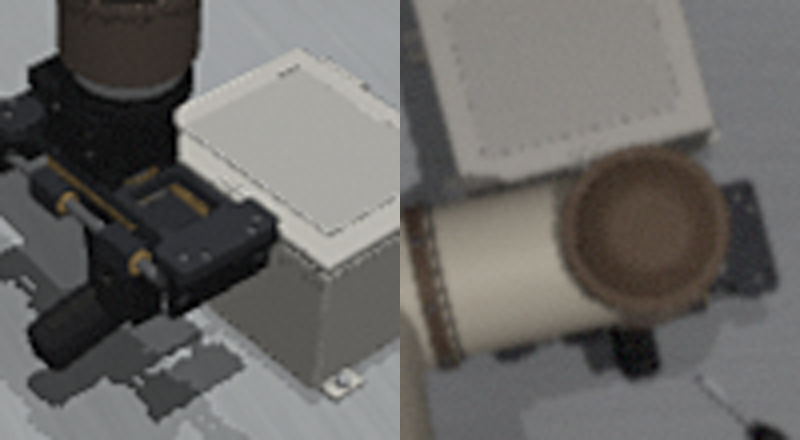

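The handle is tilting with its rear down, the blade is pivoting on the notch floor, and forces are low. I'll keep pressing the handle down.

```bash
python3 -m inch '[{"fingers":2.5,"delta_pos":[0,0,0.3],"spin":0},{"fingers":2.5,"delta_pos":[0,0,0.6],"spin":0},{"fingers":2.5,"delta_pos":[0,0,0.9],"spin":0},{"fingers":2.5,"delta_pos":[0,0,0.9],"spin":0}]'; python3 -m inch '[{"fingers":2.5,"delta_pos":[0,0,0.3],"spin":0},{"fingers":2.5,"delta_pos":[0,0,0.6],"spin":0},{"fingers":2.5,"delta_pos":[0,0,0.6],"spin":0}]'
python3 - <<'E'
from h import *
s=sense();p=np.array(s["tcp_pos"]);print(s["moment"],s["wrist_force"])
for c,b,k in(("side",(310,150,430,270),4),("top",(280,90,380,210),4)): crop(c,b,"l_"+c,k)
cv2.imwrite('pics/l.png',np.hstack([cv2.imread('pics/l_side.png')[:,:400],cv2.imread('pics/l_top.png')]))
E
```

```text
time_s: 9.1
tcp_pos: [0.5059, -0.0547, 0.055]
ee_rot: [[0.97, 0.242, 0.001], [0.242, -0.97, 0.0], [0.001, 0.0, -1.0]]
wrist_force: [1.9, 0.3, 2.4]
gripper_width: 0.339
time_s: 9.4
tcp_pos: [0.5072, -0.0544, 0.0497]
ee_rot: [[0.97, 0.242, 0.004], [0.242, -0.97, 0.0], [0.004, 0.001, -1.0]]
wrist_force: [4.8, 0.7, 4.5]
gripper_width: 0.344
[ 0.28987928 -1.64470639 -0.01146373] [4.84393759 0.68356376 4.45193703]
```

View pics/l.png

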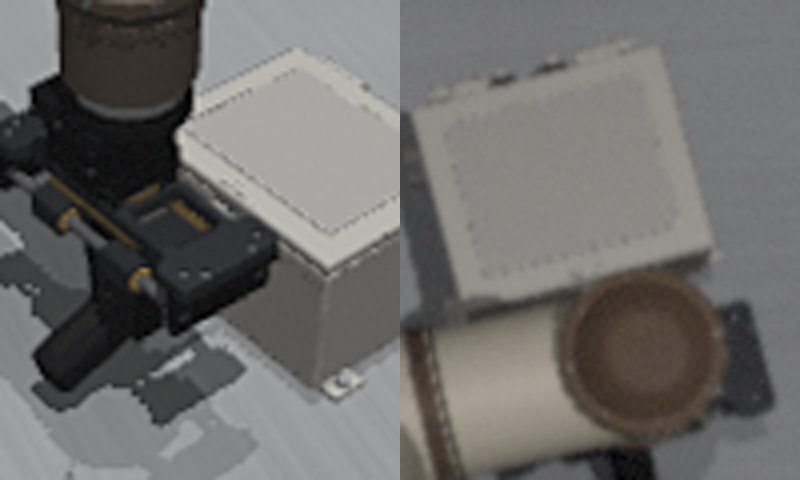

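Run:
```python
from h import *
crop("side",(345,160,445,260),"m",6)
im=cv2.imread('pics/m.png'); old=cv2.imread('pics/side0.png')[160:260,345:445]
old=cv2.resize(old,(400,400),interpolation=cv2.INTER_CUBIC); cv2.imwrite('pics/m2.png',np.hstack([old,cv2.resize(im,(400,400))]))
```

```text
(no output)
```

View pics/m2.png

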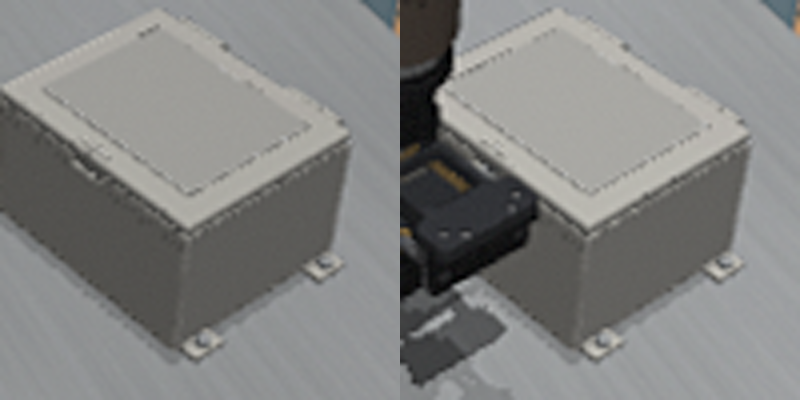

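The cover's near corner is up a pixel or so (2–3 mm), so the catches are loading. I'll press a little further.

```bash
python3 -m inch '[{"fingers":2.5,"delta_pos":[0,0,0.3],"spin":0},{"fingers":2.5,"delta_pos":[0,0,0.6],"spin":0},{"fingers":2.5,"delta_pos":[0,0,0.6],"spin":0}]'
python3 - <<'E'
from h import *
s=sense();p=np.array(s["tcp_pos"]);print(s["moment"],s["wrist_force"])
crop("side",(330,160,430,260),"n",6)
E
```

```text
time_s: 9.85
tcp_pos: [0.5086, -0.0541, 0.0444]
ee_rot: [[0.97, 0.243, 0.007], [0.243, -0.97, 0.001], [0.007, 0.001, -1.0]]
wrist_force: [6.0, 0.9, 6.4]
gripper_width: 0.343
[ 0.43365649 -1.99990866 -0.04158176] [5.95520733 0.92843113 6.38849283]
```

View pics/n.png

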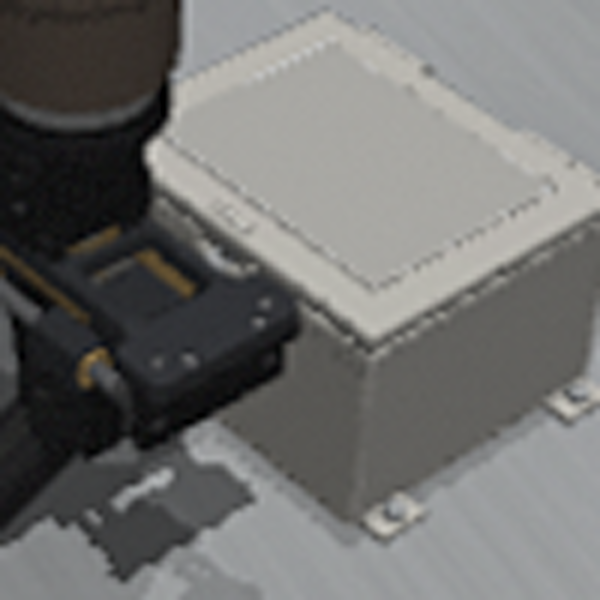

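A dark gap now shows under the cover's front edge. A bit more.

```bash
python3 -m inch '[{"fingers":2.5,"delta_pos":[0,0,0.2],"spin":0},{"fingers":2.5,"delta_pos":[0,0,0.4],"spin":0},{"fingers":2.5,"delta_pos":[0,0,0.4],"spin":0}]'
python3 - <<'E'
from h import *
s=sense();p=np.array(s["tcp_pos"]);print(s["moment"],s["wrist_force"])
crop("side",(330,160,430,260),"o",6)
E
```

```text
time_s: 10.2
tcp_pos: [0.5096, -0.0539, 0.041]
ee_rot: [[0.97, 0.243, 0.009], [0.243, -0.97, 0.001], [0.009, 0.001, -1.0]]
wrist_force: [6.9, 0.8, 8.0]
gripper_width: 0.34
[ 0.54685522 -2.23648917 -0.04549374] [6.92619412 0.75207644 8.04183118]
```

View pics/o.png

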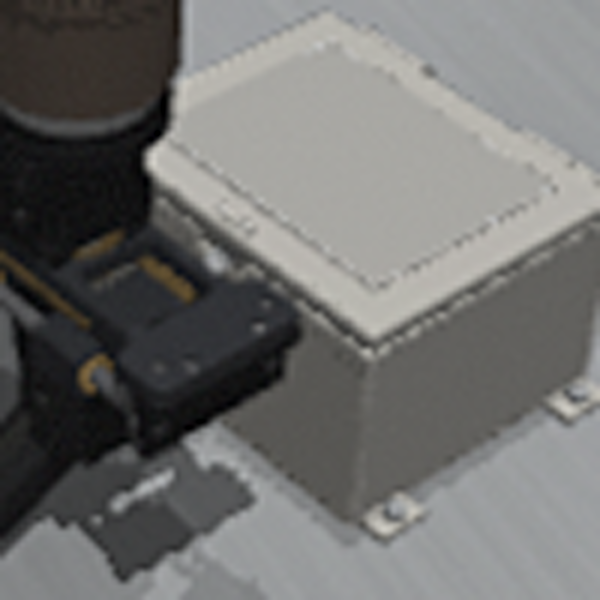

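Because the grip goes straight down, the blade has been sliding out about 9 mm. Pushing along +x recovers the depth, and the sloped blade will lift the cover further.

```bash
python3 -m inch '[{"fingers":2.5,"delta_pos":[0.4,0,0],"spin":0},{"fingers":2.5,"delta_pos":[0.8,0,0],"spin":0},{"fingers":2.5,"delta_pos":[1.2,0,0],"spin":0},{"fingers":2.5,"delta_pos":[1.2,0,0],"spin":0}]'
python3 - <<'E'
from h import *
s=sense();p=np.array(s["tcp_pos"]);print(s["moment"],s["wrist_force"])
crop("side",(330,160,430,260),"q",6)
E
```

```text
time_s: 10.65
tcp_pos: [0.5111, -0.053, 0.0369]
ee_rot: [[0.971, 0.239, -0.013], [0.239, -0.971, -0.002], [-0.013, -0.002, -1.0]]
wrist_force: [-4.2, -0.4, 2.7]
gripper_width: 0.344
[-0.34960482  1.07928318  0.02879036] [-4.23889475 -0.43503201  2.67769065]
```

View pics/q.png

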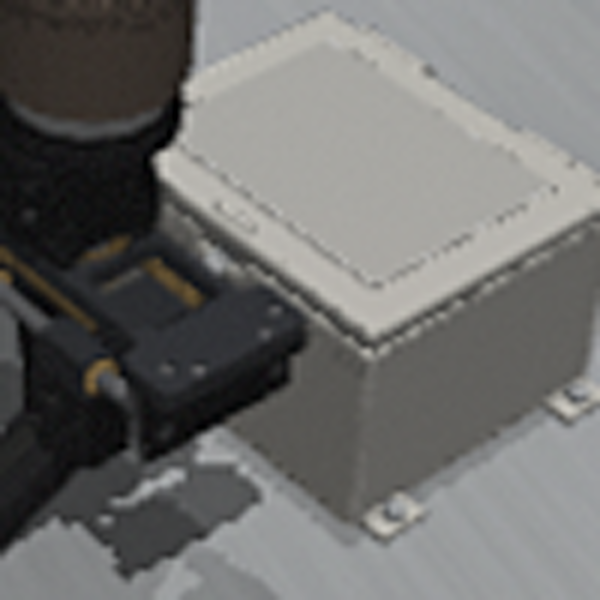

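```bash
python3 -m inch '[{"fingers":2.5,"delta_pos":[0,0,0],"spin":0},{"fingers":2.5,"delta_pos":[0,0,0],"spin":0}]'
python3 - <<'E'
from h import *
s=sense();print(s["moment"],s["wrist_force"],s["joints"])
crop("top",(280,100,380,200),"q2",6)
E
```

```text
time_s: 10.9
tcp_pos: [0.5111, -0.053, 0.037]
ee_rot: [[0.971, 0.239, -0.012], [0.239, -0.971, -0.002], [-0.012, -0.002, -1.0]]
wrist_force: [-5.8, -1.7, 2.4]
gripper_width: 0.342
[-0.40254077  1.12239824 -0.00598914] [-5.8381045  -1.73335684  2.4493694 ] [ 12.15525816  24.28448368 -27.61902062  -0.10512773 -38.81296867
  91.78246828]
```

View pics/q2.png

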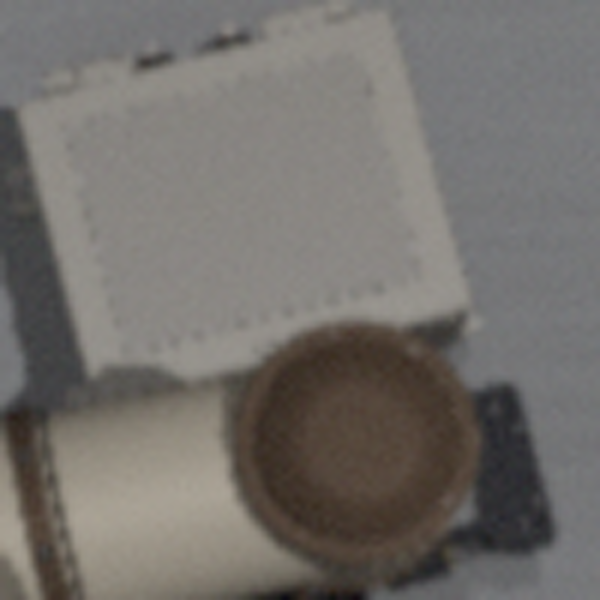

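The handle's rear end is now close to the bench, so I won't tilt further. I'll push the blade in along its own sloping axis (forward and up); each cm in lifts the tip about 5 mm.

```bash
python3 -m inch '[{"fingers":2.5,"delta_pos":[0.3,0,-0.15],"spin":0},{"fingers":2.5,"delta_pos":[0.6,0,-0.3],"spin":0},{"fingers":2.5,"delta_pos":[0.8,0,-0.4],"spin":0},{"fingers":2.5,"delta_pos":[0.8,0,-0.4],"spin":0}]'
python3 - <<'E'
from h import *
s=sense();p=np.array(s["tcp_pos"]);print(s["moment"],s["wrist_force"])
crop("side",(330,160,430,260),"r",6)
E
```

```text
time_s: 11.35
tcp_pos: [0.5109, -0.0526, 0.0378]
ee_rot: [[0.971, 0.236, -0.03], [0.236, -0.972, -0.003], [-0.03, -0.004, -1.0]]
wrist_force: [-12.7, -3.6, -2.0]
gripper_width: 0.341
[-0.93098664  3.3578061   0.05871169] [-12.6752595   -3.5608801   -1.95791652]
```

View pics/r.png

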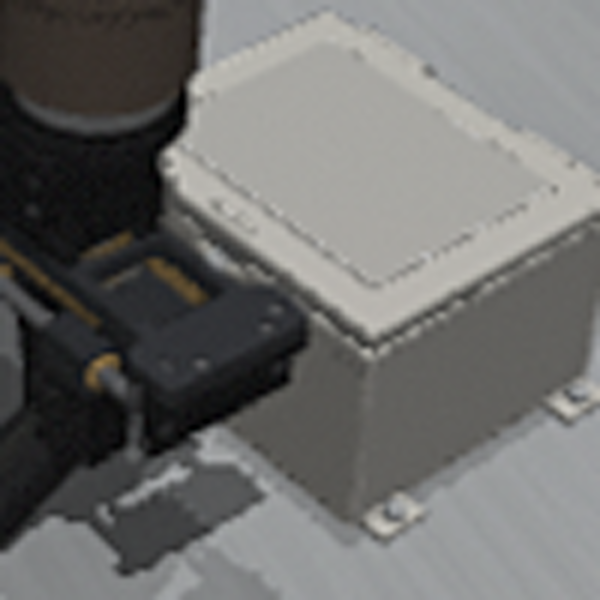

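It's stuck: about 13 N with no movement, probably the blade-to-shaft shoulder catching on the notch lip. I'll back off, level the driver and go in deeper, so the shaft sits on the fulcrum and less tilt is needed.

```bash
python3 -m inch '[{"fingers":2.5,"delta_pos":[-0.8,0,0],"spin":0},{"fingers":2.5,"delta_pos":[-1.6,0,-0.2],"spin":0},{"fingers":2.5,"delta_pos":[-2.0,0,-1],"spin":0},{"fingers":2.5,"delta_pos":[-2.0,0,-2],"spin":0},{"fingers":2.5,"delta_pos":[-2.0,0,-3],"spin":0},{"fingers":2.5,"delta_pos":[-2,0,-3.8],"spin":0},{"fingers":2.5,"delta_pos":[-2,0,-4.3],"spin":0},{"fingers":2.5,"delta_pos":[-2,0,-4.3],"spin":0}]'
python3 - <<'E'
from h import *
s=sense();p=np.array(s["tcp_pos"]);R=np.array(s["ee_rot"]);print(s["moment"],s["wrist_force"])
tip=p-.011*R[:,2]+.115*R[:,0];print(tip)
for c,b,k in(("side",(310,150,410,270),4),("top",(280,100,380,220),4)): crop(c,b,"k_"+c,k)
cv2.imwrite('pics/s.png',np.hstack([cv2.imread('pics/k_side.png'),cv2.imread('pics/k_top.png')]))
E
```

```text
time_s: 12.2
tcp_pos: [0.506, -0.0546, 0.0872]
ee_rot: [[0.97, 0.242, 0.003], [0.242, -0.97, 0.0], [0.003, 0.0, -1.0]]
wrist_force: [0.4, -1.0, -4.4]
gripper_width: 0.345
[-0.14409215  0.50101248  0.06444359] [ 0.35416914 -0.97350525 -4.42233964]
[ 0.61757394 -0.02677901  0.09852269]
```

View pics/s.png

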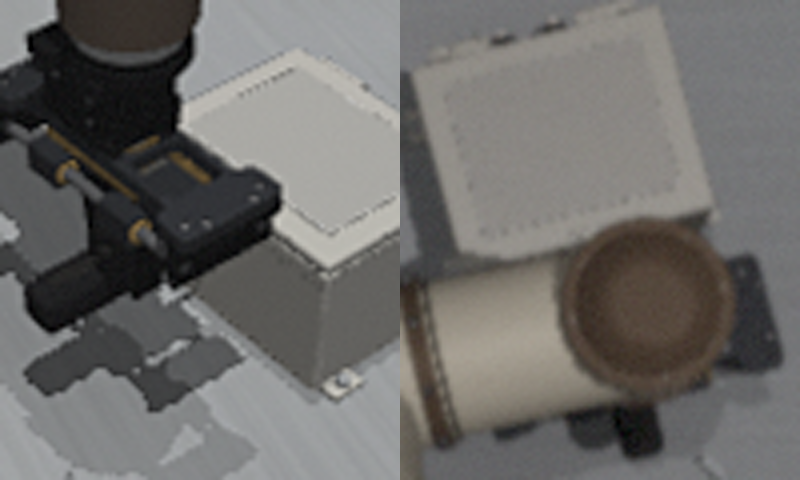

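```bash
python3 -m inch '[{"fingers":2.5,"delta_pos":[0,0,-0.6],"spin":0},{"fingers":2.5,"delta_pos":[0,0,-0.9],"spin":0},{"fingers":2.5,"delta_pos":[0,0,-0.9],"spin":0}]'; python3 -m inch '[{"fingers":2.5,"delta_pos":[0,0,0.3],"spin":0},{"fingers":2.5,"delta_pos":[0,0,0.6],"spin":0},{"fingers":2.5,"delta_pos":[0,0,0.6],"spin":0}]'
python3 - <<'E'
from h import *
s=sense();p=np.array(s["tcp_pos"]);R=np.array(s["ee_rot"]);print(s["moment"],s["wrist_force"])
rear=p-.011*R[:,2]-.065*R[:,0]
crop("side",(290,170,390,270),"t",6,[rear])
E
```

```text
time_s: 12.6
tcp_pos: [0.5064, -0.0544, 0.0957]
ee_rot: [[0.97, 0.242, 0.003], [0.242, -0.97, 0.0], [0.003, 0.0, -1.0]]
wrist_force: [1.1, 1.1, -4.3]
gripper_width: 0.34
time_s: 12.9
tcp_pos: [0.5055, -0.0548, 0.089]
ee_rot: [[0.97, 0.242, 0.0], [0.242, -0.97, -0.0], [0.0, 0.0, -1.0]]
wrist_force: [-0.2, 0.9, -1.2]
gripper_width: 0.34
[ 0.04273546 -0.03744367  0.01008969] [-0.24379317  0.85641202 -1.1574135 ]
```

View pics/t.png

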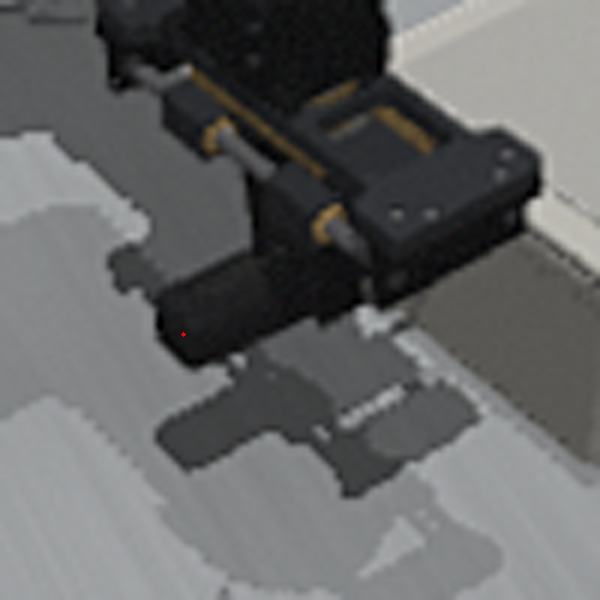

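The rear face centre is on the predicted dot, so the driver is nearly level, and the contact force is gone. Now deeper.

```bash
python3 -m inch '[{"fingers":2.5,"delta_pos":[0.6,0,0.1],"spin":0},{"fingers":2.5,"delta_pos":[1.2,0,0.1],"spin":0},{"fingers":2.5,"delta_pos":[1.2,0,0.1],"spin":0}]'
python3 - <<'E'
from station import *
s=sense();print(s["moment"],s["wrist_force"])
E
```

```text
time_s: 13.25
tcp_pos: [0.5168, -0.0519, 0.088]
ee_rot: [[0.97, 0.241, -0.002], [0.241, -0.97, -0.0], [-0.002, 0.0, -1.0]]
wrist_force: [-2.0, -1.4, 0.7]
gripper_width: 0.345
[-0.21347826  0.46417761  0.00700065] [-2.03594444 -1.37816647  0.7114666 ]
```

```bash
python3 -m inch '[{"fingers":2.5,"delta_pos":[0.0,0,-0.1],"spin":0},{"fingers":2.5,"delta_pos":[0.5,0,-0.1],"spin":0},{"fingers":2.5,"delta_pos":[1.0,0,-0.1],"spin":0},{"fingers":2.5,"delta_pos":[1.3,0,-0.1],"spin":0},{"fingers":2.5,"delta_pos":[1.3,0,-0.1],"spin":0}]'
python3 - <<'E'
from h import *
s=sense();print(s["moment"],s["wrist_force"])
p=np.array(s["tcp_pos"]);R=np.array(s["ee_rot"])
rear=p-.011*R[:,2]-.065*R[:,0]
crop("side",(310,160,410,260),"u",6,[rear])
E
```

```text
time_s: 13.75
tcp_pos: [0.5186, -0.0511, 0.086]
ee_rot: [[0.971, 0.238, -0.025], [0.238, -0.971, -0.003], [-0.025, -0.003, -1.0]]
wrist_force: [-17.2, -3.8, 4.0]
gripper_width: 0.343
[-1.1012579   4.67134943  0.03426449] [-17.16565526  -3.77205391   4.02117046]
```

View pics/u.png

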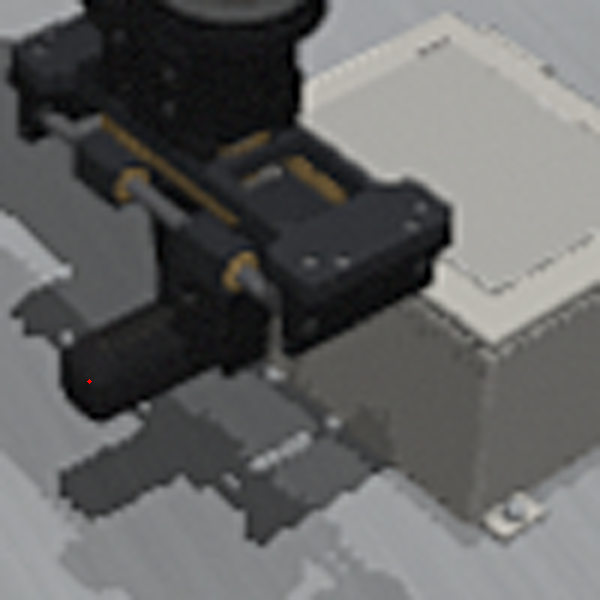

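It's catching again at about 17 N, and the upward force says the shaft's step is low against the notch floor because the tip dips slightly. I'll back off, raise 2–3 mm and retry.

```bash
python3 -m inch '[{"fingers":2.5,"delta_pos":[-1,0,0],"spin":0},{"fingers":2.5,"delta_pos":[-1.5,0,0],"spin":0},{"fingers":2.5,"delta_pos":[-1.5,0,-0.25],"spin":0},{"fingers":2.5,"delta_pos":[-1.5,0,-0.25],"spin":0}]'; python3 -m inch '[{"fingers":2.5,"delta_pos":[0.5,0,0],"spin":0},{"fingers":2.5,"delta_pos":[0.9,0,0],"spin":0},{"fingers":2.5,"delta_pos":[0.9,0,0],"spin":0}]';  python3 -m inch '[{"fingers":2.5,"delta_pos":[0.4,0,0],"spin":0},{"fingers":2.5,"delta_pos":[0.6,0,0],"spin":0},{"fingers":2.5,"delta_pos":[0.6,0,0],"spin":0}]'
python3 - <<'E'
from h import *
s=sense();print(s["moment"],s["wrist_force"])
E
```

```text
time_s: 14.2
tcp_pos: [0.5147, -0.0522, 0.0916]
ee_rot: [[0.97, 0.241, -0.001], [0.241, -0.97, 0.0], [-0.001, -0.0, -1.0]]
wrist_force: [-0.6, -1.2, -4.2]
gripper_width: 0.344
time_s: 14.5
tcp_pos: [0.5182, -0.0513, 0.0901]
ee_rot: [[0.971, 0.24, -0.014], [0.24, -0.971, -0.002], [-0.014, -0.001, -1.0]]
wrist_force: [-11.0, -2.0, 0.8]
gripper_width: 0.343
time_s: 14.8
tcp_pos: [0.5311, -0.0483, 0.0912]
ee_rot: [[0.97, 0.242, 0.003], [0.242, -0.97, 0.0], [0.003, 0.0, -1.0]]
wrist_force: [2.1, 1.3, -7.0]
gripper_width: 0.341
[ 0.00214505 -0.43361058 -0.0165699 ] [ 2.10110699  1.28204969 -7.02879196]
```

The shaft popped past the step, and the blade is now about 58 mm in. Lever down again.

```bash
python3 -m inch '[{"fingers":2.5,"delta_pos":[0,0,0.4],"spin":0},{"fingers":2.5,"delta_pos":[0,0,0.8],"spin":0},{"fingers":2.5,"delta_pos":[0,0,1.2],"spin":0},{"fingers":2.5,"delta_pos":[0,0,1.2],"spin":0}]'; python3 -m inch '[{"fingers":2.5,"delta_pos":[0,0,0.4],"spin":0},{"fingers":2.5,"delta_pos":[0.1,0,0.8],"spin":0},{"fingers":2.5,"delta_pos":[0.1,0,0.8],"spin":0}]'
python3 - <<'E'
from h import *
s=sense();print(s["moment"],s["wrist_force"])
crop("side",(330,150,440,260),"v",5)
E
```

```text
time_s: 15.2
tcp_pos: [0.531, -0.0484, 0.0803]
ee_rot: [[0.97, 0.242, 0.003], [0.242, -0.97, 0.0], [0.003, 0.001, -1.0]]
wrist_force: [-0.3, 0.8, 2.0]
gripper_width: 0.347
time_s: 15.5
tcp_pos: [0.5316, -0.0484, 0.0732]
ee_rot: [[0.97, 0.243, 0.003], [0.243, -0.97, -0.0], [0.002, 0.001, -1.0]]
wrist_force: [-2.7, 1.1, 9.3]
gripper_width: 0.347
[0.23039695 0.43980715 0.05878589] [-2.6817332   1.05410894  9.34374982]
```

View pics/v.png

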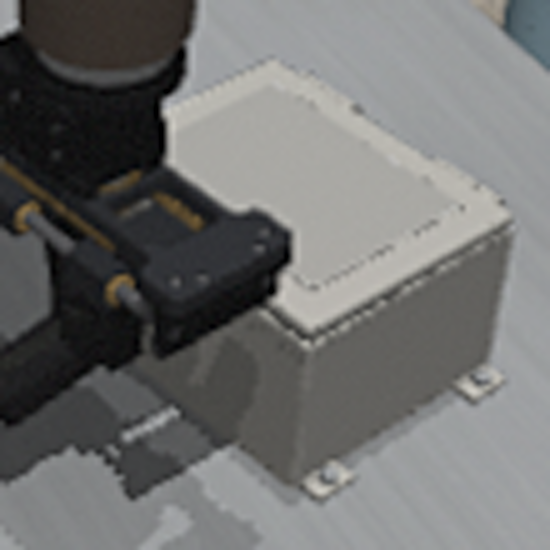

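```bash
python3 -m inch '[{"fingers":2.5,"delta_pos":[0,0,0.3],"spin":0},{"fingers":2.5,"delta_pos":[0.1,0,0.6],"spin":0},{"fingers":2.5,"delta_pos":[0.1,0,0.6],"spin":0}]'; python3 -m inch '[{"fingers":2.5,"delta_pos":[0,0,0.3],"spin":0},{"fingers":2.5,"delta_pos":[0.2,0,0.6],"spin":0},{"fingers":2.5,"delta_pos":[0.2,0,0.6],"spin":0}]'
python3 - <<'E'
from h import *
s=sense();print(s["moment"],s["wrist_force"])
crop("side",(330,150,440,260),"w",5)
E
```

```text
time_s: 15.85
tcp_pos: [0.5325, -0.0481, 0.0663]
ee_rot: [[0.97, 0.242, 0.003], [0.242, -0.97, 0.0], [0.002, 0.0, -1.0]]
wrist_force: [0.3, 0.3, 5.5]
gripper_width: 0.34
time_s: 16.15
tcp_pos: [0.534, -0.0477, 0.0599]
ee_rot: [[0.97, 0.242, 0.001], [0.242, -0.97, -0.0], [0.001, 0.0, -1.0]]
wrist_force: [-0.5, 1.0, 5.4]
gripper_width: 0.341
[ 0.09588389 -0.10339283  0.09499295] [-0.53186004  0.97662498  5.38314457]
```

View pics/w.png

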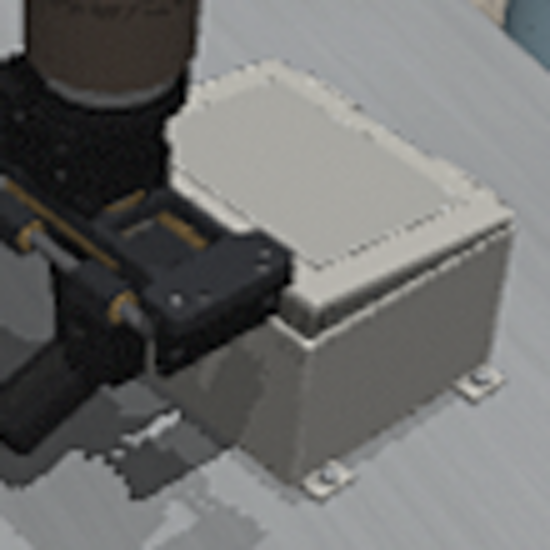

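The catches have let go, and the cover stands open about 20 mm at its front edge. Now I'll lift it along the arc about the hinge, checking as I go.

```bash
python3 -m inch '[{"fingers":2.5,"delta_pos":[0.1,0,-1],"spin":0},{"fingers":2.5,"delta_pos":[0.6,0,-2.2],"spin":0},{"fingers":2.5,"delta_pos":[1.2,0,-3.4],"spin":0},{"fingers":2.5,"delta_pos":[1.2,0,-3.4],"spin":0}]'
python3 - <<'E'
from h import *
s=sense();print(s["moment"],s["wrist_force"])
for c,b,k in(("side",(310,120,450,260),4),("top",(270,80,370,220),4)): crop(c,b,"x_"+c,k)
cv2.imwrite('pics/x.png',np.hstack([cv2.imread('pics/x_side.png')[:,:400],cv2.imread('pics/x_top.png')[:,:400]]))
E
```

```text
time_s: 16.6
tcp_pos: [0.5449, -0.0449, 0.0941]
ee_rot: [[0.97, 0.241, -0.0], [0.241, -0.97, 0.0], [-0.0, -0.0, -1.0]]
wrist_force: [0.0, -0.2, -2.4]
gripper_width: 0.341
[-0.0266044  -0.01480236 -0.01640561] [ 0.02470177 -0.21168467 -2.38795024]
```

View pics/x_side.png

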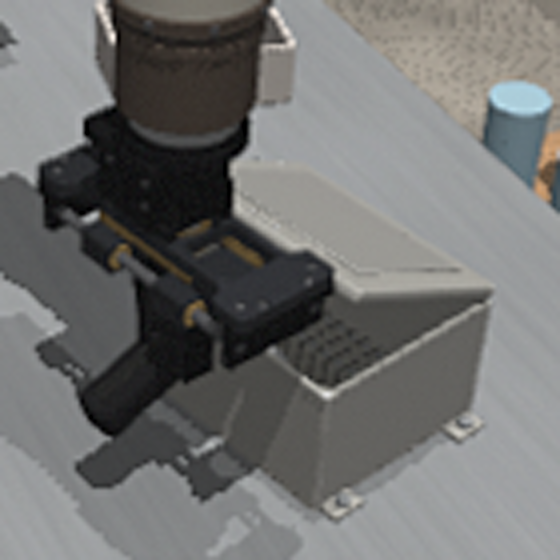

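The cover is at about 30°, the blade tip is bearing on its underside, and the driver is still tilted as before. Continue along the arc.

```bash
python3 -m inch '[{"fingers":2.5,"delta_pos":[1,0,-1.4],"spin":0},{"fingers":2.5,"delta_pos":[2.3,0,-2.8],"spin":0},{"fingers":2.5,"delta_pos":[3.9,0,-3.8],"spin":0},{"fingers":2.5,"delta_pos":[5.5,0,-4.6],"spin":0},{"fingers":2.5,"delta_pos":[5.5,0,-4.6],"spin":0}]'
python3 - <<'E'
from h import *
s=sense();print(s["moment"],s["wrist_force"])
crop("side",(310,90,450,240),"y",4)
E
```

```text
time_s: 17.2
tcp_pos: [0.5999, -0.0312, 0.1396]
ee_rot: [[0.97, 0.242, 0.002], [0.242, -0.97, 0.0], [0.002, 0.0, -1.0]]
wrist_force: [0.3, 0.3, -1.7]
gripper_width: 0.347
[-0.0576986  -0.04024999 -0.03571749] [ 0.33846709  0.32760495 -1.74575702]
```

View pics/y.png

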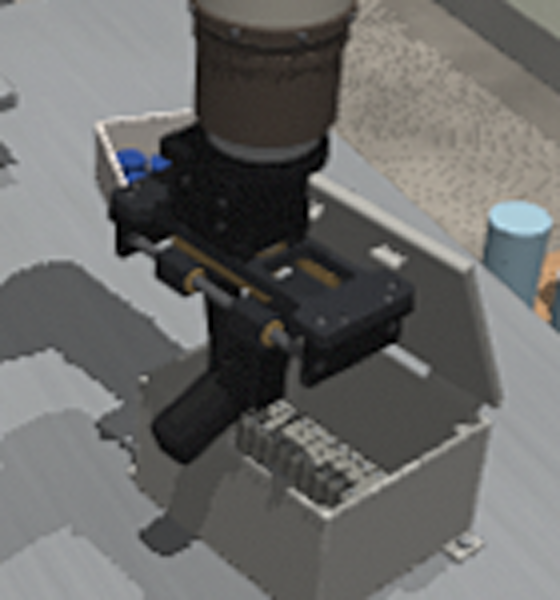

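```bash
python3 -m inch '[{"fingers":2.5,"delta_pos":[1.8,0,-0.5],"spin":0},{"fingers":2.5,"delta_pos":[3.6,0,-0.6],"spin":0},{"fingers":2.5,"delta_pos":[5,0,-0.5],"spin":0},{"fingers":2.5,"delta_pos":[6.3,0,-0.4],"spin":0},{"fingers":2.5,"delta_pos":[7,0,-0.4],"spin":0},{"fingers":2.5,"delta_pos":[7,0,-0.4],"spin":0}]'
python3 - <<'E'
from h import *
s=sense();print(s["moment"],s["wrist_force"])
for c,b,k in(("side",(330,70,470,220),4),("top",(260,40,380,220),3.3)): crop(c,b,"z_"+c,k)
a,b=cv2.imread('pics/z_side.png'),cv2.imread('pics/z_top.png');b=b[:594];a=a[:594];cv2.imwrite('pics/z.png',np.hstack([a[:,:400],b[:594,:396]]))if 0 else None
E
```

```text
time_s: 17.85
tcp_pos: [0.6638, -0.0151, 0.1415]
ee_rot: [[0.971, 0.241, -0.007], [0.241, -0.971, -0.001], [-0.007, -0.001, -1.0]]
wrist_force: [-3.7, -0.3, -2.3]
gripper_width: 0.347
[-0.27275201  1.0497611  -0.01320635] [-3.65045118 -0.33742211 -2.34126592]
```

View pics/z_side.png

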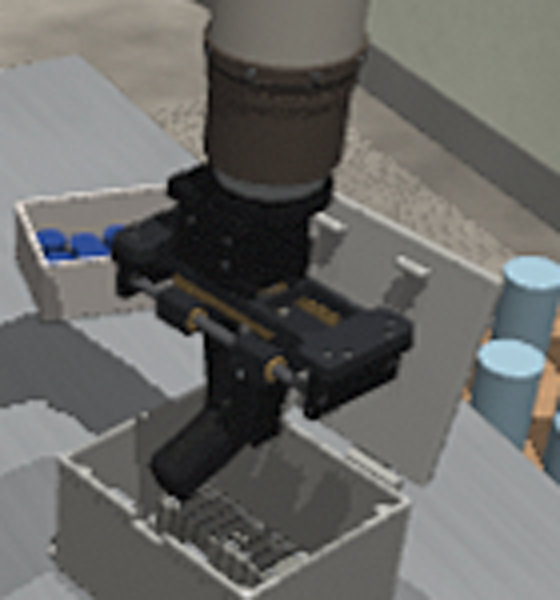

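View pics/z_top.png

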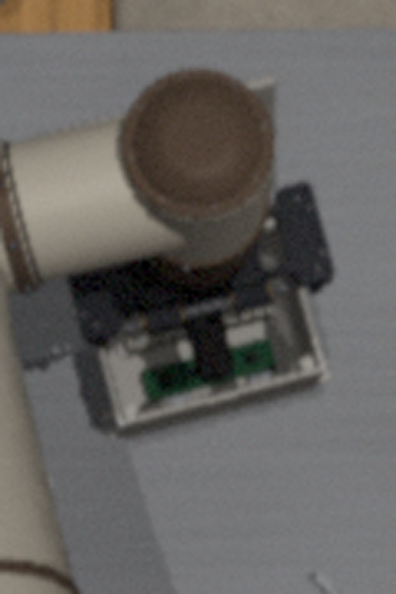

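The cover is past upright and the push force is building. I'll push a bit more to confirm it's at the stop.

```bash
python3 -m inch '[{"fingers":2.5,"delta_pos":[0.4,0,0],"spin":0},{"fingers":2.5,"delta_pos":[0.8,0,0],"spin":0},{"fingers":2.5,"delta_pos":[0.8,0,0],"spin":0}]'
```

```text
time_s: 18.25
tcp_pos: [0.6664, -0.0143, 0.1397]
ee_rot: [[0.971, 0.239, -0.019], [0.239, -0.971, -0.002], [-0.019, -0.003, -1.0]]
wrist_force: [-12.8, -2.1, -4.4]
gripper_width: 0.343
```

The force went from 4 to 13 N for 2.5 mm of travel, so it's at the stop. Retract and carry the driver back to its free spot on the bench.

```bash
python3 -m inch '[{"fingers":2.5,"delta_pos":[-2,0,0],"spin":0},{"fingers":2.5,"delta_pos":[-5,0,-2],"spin":0},{"fingers":2.5,"delta_pos":[-9,0,-5],"spin":0},{"fingers":2.5,"delta_pos":[-13,0,-6],"spin":0},{"fingers":2.5,"delta_pos":[-18,0,-6],"spin":0},{"fingers":2.5,"delta_pos":[-23,0,-6],"spin":0},{"fingers":2.5,"delta_pos":[-26,4,-6],"spin":0},{"fingers":2.5,"delta_pos":[-28.8,8,-6],"spin":0},{"fingers":2.5,"delta_pos":[-28.8,12,-6],"spin":0},{"fingers":2.5,"delta_pos":[-28.8,16,-6],"spin":0},{"fingers":2.5,"delta_pos":[-28.8,20,-4],"spin":0},{"fingers":2.5,"delta_pos":[-28.8,23.4,-1],"spin":0},{"fingers":2.5,"delta_pos":[-28.8,23.4,3],"spin":0},{"fingers":2.5,"delta_pos":[-28.8,23.4,6],"spin":0},{"fingers":2.5,"delta_pos":[-28.8,23.4,6],"spin":0}]'
python3 - <<'E'
from h import *
s=sense();print(s["moment"],s["wrist_force"])
crop("side",(300,50,460,250),"a1",3);crop("side",(300,220,460,390),"a2",3);crop("top",(260,20,380,200),"a3",3)
a=[cv2.resize(cv2.imread(f'pics/a{i}.png'),(260,325)) for i in(1,2,3)];cv2.imwrite('pics/aa.png',np.hstack(a))
E
```

```text
time_s: 19.75
tcp_pos: [0.4486, -0.3087, 0.0801]
ee_rot: [[0.971, 0.24, -0.006], [0.24, -0.971, 0.003], [-0.005, -0.004, -1.0]]
wrist_force: [-0.2, -0.5, -0.7]
gripper_width: 0.339
[0.09528906 0.03757319 0.05779771] [-0.18921927 -0.50741144 -0.73819806]
```

View pics/aa.png

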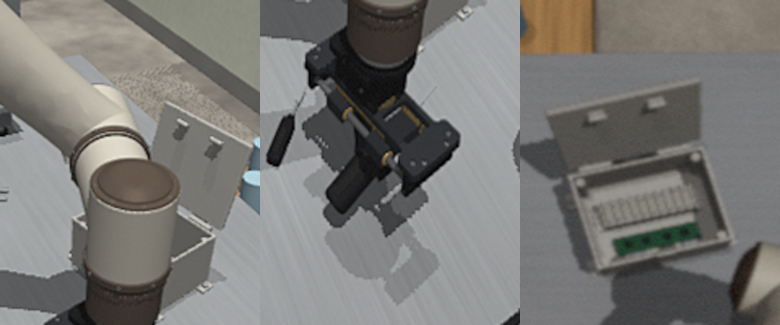

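The cover stands leaning back, and the driver is still tilted in the grip. I'll lower it slowly so the bench levels it.

```bash
python3 -m inch '[{"fingers":2.5,"delta_pos":[0,0,2],"spin":0},{"fingers":2.5,"delta_pos":[0,0,3.5],"spin":0},{"fingers":2.5,"delta_pos":[0,0,4.5],"spin":0},{"fingers":2.5,"delta_pos":[0,0,5],"spin":0},{"fingers":2.5,"delta_pos":[0,0,5.5],"spin":0},{"fingers":2.5,"delta_pos":[0,0,6],"spin":0},{"fingers":2.5,"delta_pos":[0,0,6.4],"spin":0},{"fingers":2.5,"delta_pos":[0,0,6.8],"spin":0},{"fingers":2.5,"delta_pos":[0,0,6.8],"spin":0}]'; python3 -m inch '[{"fingers":2.5,"delta_pos":[0,0,0.3],"spin":0},{"fingers":2.5,"delta_pos":[0,0,0.5],"spin":0},{"fingers":2.5,"delta_pos":[0,0,0.5],"spin":0}]'
python3 - <<'E'
from h import *
s=sense();print(s["moment"],s["wrist_force"])
crop("side",(310,240,440,380),"b5",4)
E
```

```text
time_s: 20.8
tcp_pos: [0.4552, -0.3105, 0.018]
ee_rot: [[0.97, 0.244, 0.008], [0.244, -0.97, -0.004], [0.007, 0.006, -1.0]]
wrist_force: [4.1, 0.4, 4.9]
gripper_width: 0.342
time_s: 21.1
tcp_pos: [0.4534, -0.3101, 0.012]
ee_rot: [[0.97, 0.243, 0.004], [0.243, -0.97, -0.002], [0.004, 0.003, -1.0]]
wrist_force: [4.2, 0.1, 4.7]
gripper_width: 0.34
[-0.23031995 -0.75417397  0.03656401] [4.19149295 0.06207998 4.68133128]
```

View pics/b5.png

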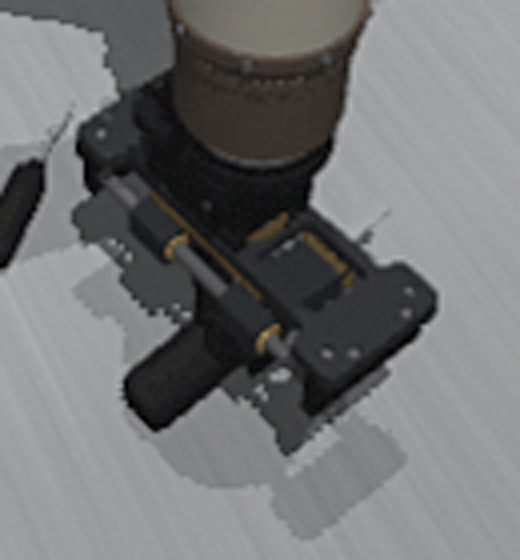

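```bash
python3 -m inch '[{"fingers":2.5,"delta_pos":[0,0,0.3],"spin":0},{"fingers":2.5,"delta_pos":[0,0,0.5],"spin":0},{"fingers":2.5,"delta_pos":[0,0,0.5],"spin":0}]';python3 -m inch '[{"fingers":2.5,"delta_pos":[0,0,0.2],"spin":0},{"fingers":2.5,"delta_pos":[0,0,0.3],"spin":0},{"fingers":2.5,"delta_pos":[0,0,0.3],"spin":0},{"fingers":2.5,"delta_pos":[0,0,0.3],"spin":0}]'
python3 - <<'E'
from h import *
s=sense();print(s["moment"],s["wrist_force"])
p=np.array(s["tcp_pos"]);R=np.array(s["ee_rot"]);g=p.copy();g[2]=.015
crop("side",(310,240,440,380),"b6",4,[g-.065*R[:,0],g+.115*R[:,0]])
E
```

```text
time_s: 21.45
tcp_pos: [0.4515, -0.3095, 0.0058]
ee_rot: [[0.97, 0.242, 0.001], [0.242, -0.97, -0.0], [0.001, 0.001, -1.0]]
wrist_force: [2.8, -0.9, 4.3]
gripper_width: 0.344
time_s: 21.85
tcp_pos: [0.4507, -0.3093, 0.0024]
ee_rot: [[0.97, 0.241, -0.001], [0.241, -0.97, 0.0], [-0.001, -0.0, -1.0]]
wrist_force: [3.5, 0.0, 3.3]
gripper_width: 0.342
[-0.22139694 -0.61989711  0.0394766 ] [3.5090357  0.04731774 3.27518413]
```

View pics/b6.png

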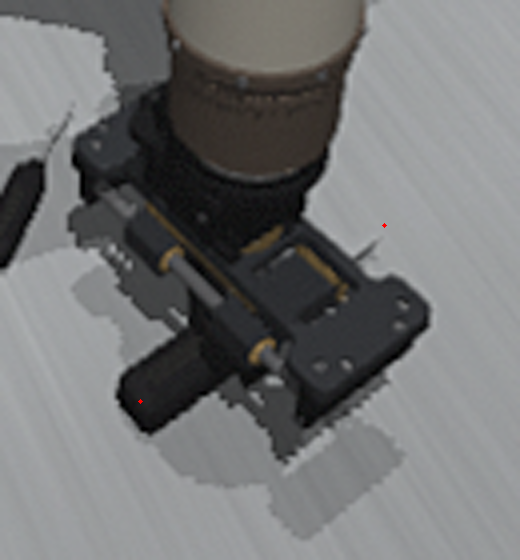

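```bash
python3 -m inch '[{"fingers":2.5,"delta_pos":[0,0,0.1],"spin":0},{"fingers":2.5,"delta_pos":[0,0,0.2],"spin":0},{"fingers":2.5,"delta_pos":[0,0,0.2],"spin":0},{"fingers":2.5,"delta_pos":[0,0,0.2],"spin":0}]'
python3 - <<'E'
from h import *
crop("side",(320,250,420,350),"b7",7)
E
```

```text
time_s: 22.3
tcp_pos: [0.4508, -0.3093, 0.0022]
ee_rot: [[0.97, 0.242, -0.0], [0.242, -0.97, -0.0], [-0.0, 0.0, -1.0]]
wrist_force: [-0.2, 3.0, 15.4]
gripper_width: 0.342
```

View pics/b7.png

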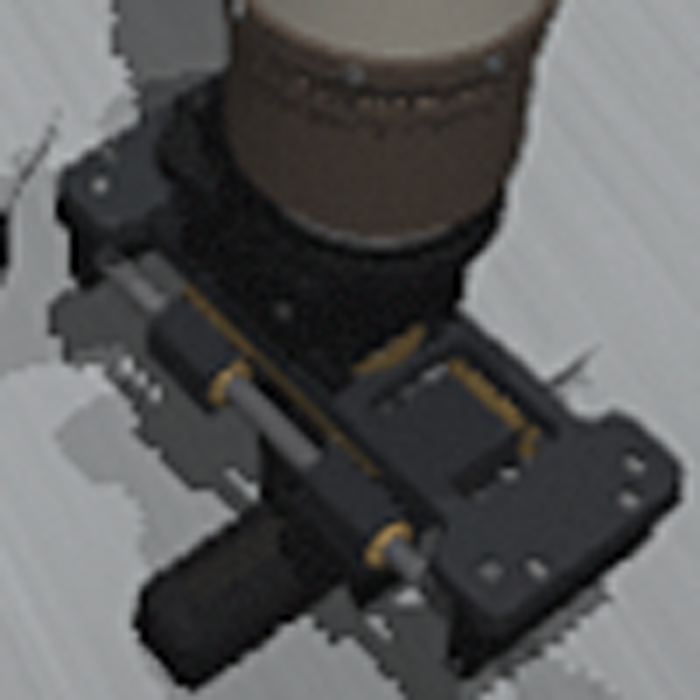

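The force went up to 15 N with no further travel, so the handle (or the fingertips) is solidly on the bench. I'll ease off, release and lift straight up.

```bash
python3 -m inch '[{"fingers":2.5,"delta_pos":[0,0,-0.15],"spin":0},{"fingers":3.3,"delta_pos":[0,0,-0.15],"spin":0},{"fingers":4,"delta_pos":[0,0,-0.15],"spin":0},{"fingers":6,"delta_pos":[0,0,-0.15],"spin":0},{"fingers":6,"delta_pos":[0,0,-0.15],"spin":0},{"fingers":6,"delta_pos":[0,0,-0.15],"spin":0},{"fingers":6,"delta_pos":[0,0,-0.15],"spin":0},{"fingers":6,"delta_pos":[0,0,-0.15],"spin":0}]'
```

```text
time_s: 23.15
tcp_pos: [0.451, -0.3093, 0.002]
ee_rot: [[0.97, 0.241, -0.0], [0.241, -0.97, 0.0], [-0.0, -0.0, -1.0]]
wrist_force: [-0.8, -0.0, 0.8]
gripper_width: 0.681
```

```bash
python3 -m inch '[{"fingers":6,"delta_pos":[0,0,-3],"spin":0},{"fingers":6,"delta_pos":[0,0,-7],"spin":0},{"fingers":6,"delta_pos":[0,0,-12],"spin":0},{"fingers":6,"delta_pos":[-3,2,-17],"spin":0},{"fingers":6,"delta_pos":[-8,2,-20],"spin":0},{"fingers":6,"delta_pos":[-12,2,-20],"spin":0},{"fingers":6,"delta_pos":[-12,2,-20],"spin":0},{"fingers":6,"delta_pos":[-12,2,-20],"spin":0}]'
python3 - <<'E'
from h import *
for c in("side","top"):
    im=capture(c); cv2.imwrite(f"pics/{c}9.png",cv2.cvtColor(im,cv2.COLOR_RGB2BGR))
    for t in("cover_edge","hinge_mid","driver_grip","driver_tip","wrench","bottle"):
        print(c,t,[(round(d["conf"],2),np.round(np.array(d["location"])*[640,400],1).tolist()) for d in spot_point(c,t)])
c,s=np.cos(np.radians(14)),np.sin(np.radians(14))
for th in(1.57,1.83):
    x=.08-.155*np.cos(th);e=np.array([.6592+c*x,-.0166+s*x,.1+.155*np.sin(th)]); print(th,e,proj("side",e),proj("top",e))
E
```

```text
time_s: 23.95
tcp_pos: [0.3384, -0.358, 0.2028]
ee_rot: [[0.971, 0.239, 0.002], [0.239, -0.971, -0.001], [0.001, 0.001, -1.0]]
wrist_force: [0.4, -0.2, 0.9]
gripper_width: 0.694
side cover_edge [(0.71, [426.9, 121.7])]
side hinge_mid [(0.6, [410.0, 178.0])]
side driver_grip [(0.8, [276.3, 357.4]), (0.69, [366.1, 321.8]), (0.47, [315.6, 287.9])]
side driver_tip [(0.98, [252.4, 391.3]), (0.9, [401.6, 299.4])]
side wrench []
side bottle [(0.94, [477.6, 312.6])]
top cover_edge [(0.9, [306.1, 77.3]), (0.15, [441.8, 134.0])]
top hinge_mid [(0.62, [312.3, 109.7]), (0.33, [208.1, 207.6])]
top driver_grip [(0.77, [377.4, 231.8])]
top driver_tip [(0.63, [409.1, 172.5]), (0.62, [354.9, 217.1])]
top wrench [(0.63, [208.8, 206.9])]
top bottle [(0.9, [441.0, 133.0])]
1.57 [0.73670389 0.00272389 0.25499995] [415.61559464 128.29006671] [312.21463724  89.66645863]
1.83 [0.77537175 0.01236487 0.24982213] [426.21420566 124.98410695] [308.09258695  74.81691545]
```

View pics/side9.png

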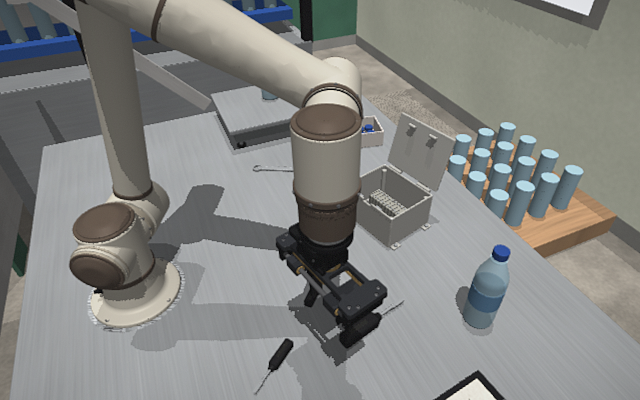

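View pics/top9.png

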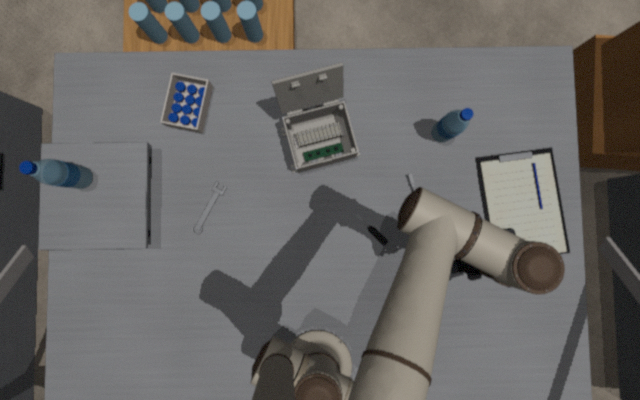

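The cover edge is at (306,77) in the top view, against a predicted (308,75) for the 1.83 stop and (312,90) for upright. I'll clear the arm away to check the driver.

```bash
python3 -m inch '[{"fingers":6,"delta_pos":[4,-9,0],"spin":0},{"fingers":6,"delta_pos":[8,-18,0],"spin":0},{"fingers":6,"delta_pos":[13,-29,0],"spin":0},{"fingers":6,"delta_pos":[13,-29,0],"spin":0},{"fingers":6,"delta_pos":[13,-29,0],"spin":0},{"fingers":6,"delta_pos":[13,-29,0],"spin":0},{"fingers":6,"delta_pos":[13,-29,0],"spin":0},{"fingers":6,"delta_pos":[13,-29,0],"spin":0}]'
python3 - <<'E'
from h import *
L={}
for c in("side","top"):
    for t in("driver_grip","driver_tip","cover_edge"):
        L[c,t]=1
crop("side",(330,270,450,370),"e1",5); crop("top",(380,150,460,250),"e2",5)
a=cv2.imread('pics/e1.png')[:,:];b=cv2.imread('pics/e2.png');cv2.imwrite('pics/e.png',np.hstack([cv2.resize(a,(480,400)),cv2.resize(b,(320,400))]))
im=capture("top");print(sense()["joint_velocities"].__abs__().max() if hasattr(sense()["joint_velocities"],"max") else "")
print([ (c,t,[(round(d["conf"],2),np.round(np.array(d["location"])*[640,400],1).tolist()) for d in spot_point(c,t)]) for c,t in L])
E
```

```text
time_s: 25.45
tcp_pos: [0.3961, -0.0429, 0.2024]
ee_rot: [[0.969, 0.246, 0.001], [0.246, -0.969, 0.0], [0.001, -0.0, -1.0]]
wrist_force: [0.2, -0.1, 0.2]
gripper_width: 0.687
1.177190803457802
[('side', 'driver_grip', [(0.89, [279.8, 359.8]), (0.79, [366.0, 322.9])]), ('side', 'driver_tip', [(0.68, [250.2, 394.3]), (0.64, [401.9, 301.6]), (0.51, [329.0, 265.3])]), ('side', 'cover_edge', [(0.65, [423.2, 125.6])]), ('top', 'driver_grip', [(0.74, [421.0, 279.7]), (0.64, [418.4, 212.6]), (0.56, [376.1, 232.4]), (0.32, [326.8, 161.1])]), ('top', 'driver_tip', [(0.76, [408.5, 173.8]), (0.61, [433.4, 297.4])]), ('top', 'cover_edge', [(0.56, [304.6, 74.1])])]
```

View pics/e.png

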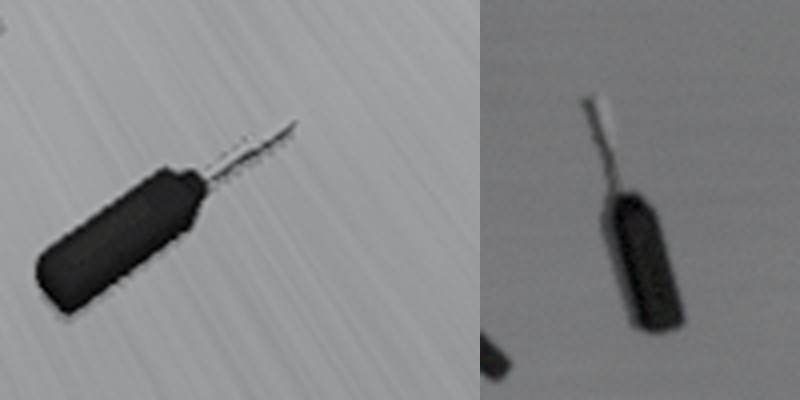

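The driver lies flat on its square handle, and the cover edge at top (305,74) matches the stop. Handing in.

Run:
```python
from h import *
print(tri((401.9,301.6),(408.5,173.8)),tri((366,322.9),(418.4,212.6)),tri((423.2,125.6),(304.6,74.1)))
print(finish_job(), sense()["time_s"])
```

```text
(array([ 0.55702805, -0.28126551, -0.00300418]), np.float64(0.00429597685132533)) (array([ 0.44404569, -0.3058293 ,  0.01444854]), np.float64(0.006810055277859079)) (array([0.77717831, 0.02223491, 0.24307615]), np.float64(0.005463685057305632))
the job is handed in; nothing more can be done
the job is handed in; nothing more can be done
```

I opened the box cover to its stop with the screwdriver, laid the screwdriver back on the bench, and handed the job in at about 26 s of the 58 allowed.

**Prying:** The first try, with the blade about 32 mm in, lifted the cover only a few mm. When I pushed deeper, the step between blade and shaft caught on the notch (13–17 N). I backed off, levelled the driver and went in about 58 mm. Pressing the handle down then released the catches.

**Swinging:** I carried the cover round its hinge with the blade tip. At the end the push force rose to about 13 N with almost no movement, so it was against the stop.

**Laying down:** The driver had tilted in the grip. I lowered it until the bench levelled it, eased off and opened the fingers.

**Last checks:**
- **Cover:** the front edge was within about 1 cm of where the 1.83 rad stop puts it, in both cameras. It is clearly past upright.
- **Driver:** it lies flat on its square handle in both pictures. The tip's height came out at −3 mm instead of 15 mm, which I put down to the networks' pixel error; the grip came out at 14.4 mm, against 15 mm expected.
- **Bystanders:** the top view shows the spanner within about 1 px and the bottle within about 4 px of where they started. The side-view network missed the spanner at the end because the arm was in the way.
- **Forces:** the highest wrist force I read was about 18 N, well under the limits.

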